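# Seat the drive plate and build the bush stack on a grinder spindle

## Task

The drive plate on the green grinder head is riding up on hidden lugs: without lifting it off, turn it on the spindle until it drops fully home. Then thread the three bushes onto the spindle, each fully down, widest first and narrowest on top. Leave the other things on the bench where they are, and let go of everything.

Things in the scene. Friction and masses are not known exactly. Their poses are not given: they have to be found in the camera images.
- seat (a point): Centre of the flat round seat face (radius 72 mm, 60 mm above the bench) on top of the green grinder head; z up. A fixed, non-turning steel spindle, 24 mm diameter, stands on it, tip 94 mm above the seat, its last 8 mm tapering to 18 mm. Three steel lugs 120 degrees apart, 42 mm from the axis, stand 8 mm up from the seat, hidden by the plate; their direction varies and is not reported.
- plate_c (a point): Centre (half-way through) of the aluminium drive plate on the spindle: diameter 130 mm, 22 mm thick; z up, x towards pin_a. Three pockets in its underside fit the lugs. It starts on top of the lugs, this point 19 mm above the seat. Turned clockwise (from above) by some 25 to 80 degrees it drops 8 mm onto the seat, this point then 11 mm above it, and turns no further.
- head: Green cast grinder head fixed to the bench: foot 190 x 170 x 16 mm, casting 60 mm high, grey motor lying along its +x side, 90 mm diameter, its top 95 mm above the bench (switch box on it to 115 mm), out to 235 mm from the spindle axis. Origin on the bench below the spindle.
- pin_a (a point): One of two red upright pins on the plate's top, 14 mm diameter, 24 mm tall, 50 mm from the spindle axis; this point is half-way up the pin (12 mm above the plate's top face).
- pin_b (a point): The other red pin, opposite pin_a, same size; this point is half-way up it. The plate weighs 0.6 to 0.95 kg and turning it takes some 2 to 6 N at a pin; its pockets have about 6 degrees of play on the lugs.
- wide_c (a point): Widest bush: steel ring, outside diameter 66 mm, 22 mm tall, about 0.48 kg. Bore 26.4 mm, free on the 24 mm spindle. It starts flat, bore upright, on the 3 mm rubber mat, in any of three places. This point is its centre, half-way up; z along the bore.
- mid_c (a point): Middle bush: brass ring, outside diameter 56 mm, 22 mm tall, about 0.34 kg. Bore 26.4 mm, free on the 24 mm spindle. It starts flat, bore upright, on the 3 mm rubber mat, in any of three places. This point is its centre, half-way up; z along the bore.
- narrow_c (a point): Narrowest bush: copper-coloured ring, outside diameter 46 mm, 22 mm tall, about 0.2 kg. Bore 26.4 mm, free on the 24 mm spindle. It starts flat, bore upright, on the 3 mm rubber mat, in any of three places. This point is its centre, half-way up; z along the bore.
- wheel: Bystander: pale grinding wheel, 120 mm diameter, 25 mm thick, lying at the far side; origin at the centre of its underside.
- washer: Bystander: dark washer, 84 mm diameter, 8 mm thick, lying flat; not part of the stack; origin at the centre of its underside.
- oil: Bystander: white bottle with red cap, 56 mm diameter, 150 mm tall; origin at the centre of its underside.
- grease: Bystander: amber jar with steel cap, 70 mm diameter, 70 mm tall; origin at the centre of its underside.
- wrench: Bystander: wrench lying on the bench in front of the robot; origin under its middle.
- mallet: Bystander: hammer lying on the bench at the right; origin under its middle.
- brush: Bystander: brush lying on the bench at the left, near the robot; origin under its middle.
There are look-alikes about, which are no part of the job. Of the things shaped like the part that bears plate_c, the aluminium one is meant. What is shaped like the part that bears mid_c but purple or turquoise is not meant.

How it is judged:
By the outcome, as a careful person would: the job done as asked, in the order asked, and still so for the second after the job is handed in, with the robot touching nothing.
It also fails if it takes over 72 s, if anything falls off the work surface, if the arm or the gripper's body presses on something with over 40 N, if the wrist force passes 120 N, or if a joint passes its speed limit or range.

## Robot

A 6-joint arm with a two-finger parallel gripper is mounted at the origin on the work surface. World frame = base frame: x ahead of the robot, y to its left, z up, the work surface at z = 0. Lengths are in m, angles in rad, forces in N, time in s.
With the tool pointing down it reaches from about 0.35 to 0.975 m from the base axis. Payload 4.9 kg.
Tool frame: the origin (TCP) lies at the very end of the fingers, on their centre line; the grasp point (between the pads) lies 19 mm behind it; x points along the fingers, z is the direction in which the jaws open and shut, and the axes are right-handed (so a half turn about x gives the same grasp; the last joint's range is limited). The gripper opens to 85 mm and grips with 20 to 120 N. Pads are 22 mm wide; open, the fingers measure 114 mm over their backs; the gripper's body (76 mm by 85 mm) begins 54 mm behind the grasp point. The pads swing forward as they close: fully open they stand 13 mm farther back than shut.
Start: joints at [1.159, 0.053, 1.613, -0, 1.476, -0.119], TCP at [0.18, 0.598, 0.231] pointing down, gripper open.
Joint ranges: [-3.01, 3.01], [-1.01, 2.22], [0.06, 2.58], [-1.02, 4.17], [0.09, 2.62], [-3.14, 3.14]. Speed limits (rad/s): [2.57, 2.57, 3.14, 3.14, 3.14, 3.14].

## Interface

Orientations are given as a unit quaternion [w, x, y, z].
In Python, from plant import manip, vision, job gives the robot as it stands.
- The arm moves only by the tool servo_tool, never from a script. Its arguments are lists of equal length, an entry for each row: "twist": the turn, a rotation vector about the world's x, y, z in rad, a list of three; "xyz": the shift along the world's x, y, z in cm, a list of three; "fingers": the opening, from 0 (shut) to 1 (fully open). In form: {"twist": [[wx, wy, wz], ...], "xyz": [[x, y, z], ...], "fingers": [fingers, ...]}. A call has 1 to 8 rows; each row shifts and turns the commanded pose from where the row before left it; what a row does not reach is not made up. A row lasts 1/8 s, in which the tool goes at most 62.5 mm and 10.7 degrees, less where a joint would pass 70% of its speed; a pose out of reach is approached as far as the arm can. A call with a gripper value outside its range is refused whole. The fingers move at their own pace and stop on an object; the grip force is fixed at half the most. Time passes only in rows, so rows that do not move let the fingers close. It gives the time, the measured TCP pose, the force and the opening at its end, in the units of the state.
- manip.state(): the state, without advancing time (a new reading comes with each control period).
- vision.grab_frame(name): name is "side" or "top" or "wrist"; returns the picture (420x560x3 uint8, red, green, blue); there is no depth.
- vision.get_calibration(name): a dict with "camera_matrix" (3x3 intrinsics, pixels), "origin" and "orientation" of the camera in the world; the wrist camera has in their place "mount" (4x4, takes a point from camera to tool coordinates, whose origin is the TCP and whose axes are the tool frame's). Camera axes: x right, y up, looking along -z (the intrinsics and any distortion apply to the point x, -y, -z); pixel columns grow to the right and rows downward; lengths in m; the calibration is good to about 2 mm. The wrist camera is an equidistant fisheye: a pixel r from the principal point sees the ray r / f radians off the axis. A picture is of the moment at which its call begins: read the wrist's pose just before it. get_calibration takes no time and is no camera call.
- job.job_done(): hands the job in, once; it reports no verdict.
Trained networks look in the newest picture that a camera, given by its name, has taken for a name from the list of things; names that differ only in an ending like _2 or _b are one class to them, and where a whole thing is asked for, a point or a joint stands for the part that bears it (a point fixed in the world has none). Each returns a list of dicts, best first, with "score" (0 to 1); they miss things now and then, are a little off and sometimes report something else, mostly with a low value. They report only what shows in the picture. A call takes as long as a camera call. They do not tell look-alikes from the thing itself.
- vision.spot_in(camera, label): "extent" ([centre column, centre row, width, height] in pixels, round what is visible of it).
The state is a dict: "time": time; "joint_pos": joint angles; "joint_vel": joint speeds; "joint_efforts": joint torques, N m; "tool_pos": TCP position; "tool_rot": TCP orientation; "contact_force": force on the tool from outside, world axes, zero at the start; "ft_torque": the same for the moment, N m; "gripper_width": opening from 0.0 (shut) to 1.0 (fully open).
Only numpy, scipy, OpenCV 4.12 (cv2) and the standard library are available. Lean on these libraries where they do the work, as an engineer would, in place of code of your own. Each camera call takes 0.05 s, during which the arm holds its last target.

## Working session

There is one attempt and no reset: what is moved stays moved. The work goes in short steps, Python scripts to look and compute and a tool call to move; the robot and the scene stay as the last step left them, time stands still between calls to the robot, and variables do not carry over. Pictures are saved under pics/ and viewed, and the job is handed in when it is done.

Besides the shell and the picture viewer there is one more tool, called by a JSON object that holds its "api" and its "payload", one argument or row to a line. servo_tool: Moves the arm, as the interface text tells. Its arguments: {"type":"object","properties":{"twist":{"type":"array","items":{"type":"array","items":{"type":"number"}}},"xyz":{"type":"array","items":{"type":"array","items":{"type":"number"}}},"fingers":{"type":"array","items":{"type":"number"}}},"required":["twist","xyz","fingers"]}

```bash
ls; mkdir -p pics
cat > h.py <<'E'
import numpy as np, cv2
from plant import manip, vision, job
from scipy.spatial.transform import Rotation as R
def rot(q): return R.from_quat([q[1],q[2],q[3],q[0]]).as_matrix()
def cam(name):
    c=vision.get_calibration(name); return np.array(c['camera_matrix']),np.array(c['origin']),rot(c['orientation']),c
def proj(name,P):
    K,o,M,_=cam(name); p=(np.atleast_2d(P)-o)@M; p=p*[1,-1,-1]; q=p@K.T; return q[:,:2]/q[:,2:]
def onz(name,uv,z):
    K,o,M,_=cam(name); d=np.linalg.inv(K)@[uv[0],uv[1],1]; d=M@(d*[1,-1,-1]); return o+d*(z-o[2])/d[2]
def snap(name,f):
    im=vision.grab_frame(name); cv2.imwrite('pics/'+f,im[:,:,::-1]); return im
E
python3 - <<'E'
from h import *
for n in ['top','side','wrist']:
    snap(n,n+'0.png'); print(n,vision.get_calibration(n))
print(manip.state())
for n in ['top','side']:
  for l in ['seat','plate_c','pin_a','pin_b','wide_c','mid_c','narrow_c','washer','head','wheel']:
    print(n,l,[(round(d['score'],2),[round(x) for x in d['extent']]) for d in vision.spot_in(n,l)][:5])
E
```

```text
pics
top {'camera_matrix': array([[399.45566033,   0.        , 276.82647453],
       [  0.        , 399.45566033, 206.89824304],
       [  0.        ,   0.        ,   1.        ]]), 'origin': array([0.37568573, 0.07218772, 1.20622604]), 'orientation': array([ 0.71154467,  0.04422749, -0.05869432, -0.69878687])}
side {'camera_matrix': array([[425.64547224,   0.        , 276.90066495],
       [  0.        , 425.64547224, 206.65159103],
       [  0.        ,   0.        ,   1.        ]]), 'origin': array([ 0.08566444, -0.79223556,  0.99406018]), 'orientation': array([ 0.88752056,  0.38076229, -0.09360172, -0.24200424])}
wrist {'camera_matrix': array([[325.1922621 ,   0.        , 283.66695247],
       [  0.        , 325.1922621 , 209.34144931],
       [  0.        ,   0.        ,   1.        ]]), 'mount': array([[-6.11257065e-05,  2.99281827e-01, -9.54164757e-01,
        -1.42771680e-01],
       [-2.18142238e-04,  9.54164732e-01,  2.99281833e-01,
         7.63356255e-02],
       [ 9.99999974e-01,  2.26437449e-04,  6.96201425e-06,
         8.82241666e-05],
       [ 0.00000000e+00,  0.0000
[... 1389 characters left out ...]
2])]
top wheel [(0.55, [312, 137, 37, 37])]
side seat [(0.75, [262, 175, 88, 77])]
side plate_c [(0.82, [256, 140, 37, 27]), (0.66, [153, 163, 33, 28]), (0.64, [253, 173, 41, 28])]
side pin_a [(0.74, [153, 164, 37, 26]), (0.63, [255, 174, 36, 30]), (0.56, [252, 141, 31, 27])]
side pin_b [(0.74, [153, 164, 37, 26]), (0.63, [255, 174, 36, 30]), (0.56, [252, 141, 31, 27])]
side wide_c [(0.87, [313, 248, 26, 24])]
side mid_c [(0.86, [303, 278, 20, 19]), (0.86, [257, 293, 17, 21]), (0.79, [269, 236, 16, 18]), (0.19, [402, 323, 81, 69])]
side narrow_c [(0.75, [344, 277, 15, 18])]
side washer [(0.47, [217, 165, 26, 14])]
side head [(0.79, [266, 176, 89, 74])]
side wheel [(0.95, [352, 213, 36, 33])]
```

Run:
```python
import cv2
a=cv2.imread('pics/top0.png'); cv2.imwrite('pics/topc.png',cv2.resize(a[100:330,60:420],None,fx=2.2,fy=2.2,interpolation=2))
a=cv2.imread('pics/side0.png'); cv2.imwrite('pics/sidec.png',cv2.resize(a[110:340,120:440],None,fx=2.4,fy=2.4,interpolation=2))
```

```text
(no output)
```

View pics/topc.png

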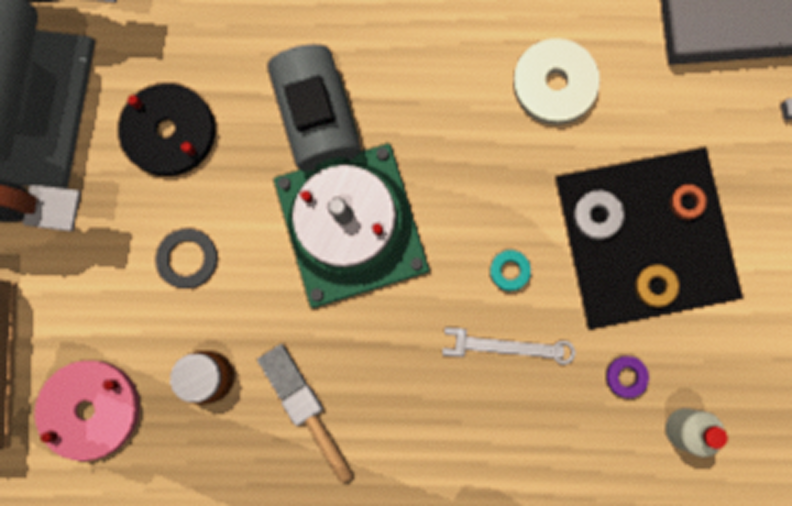

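View pics/sidec.png

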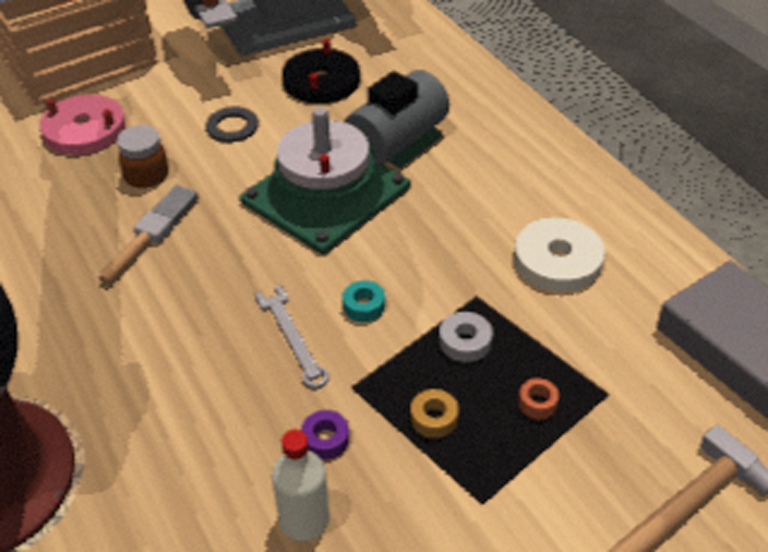

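View pics/top0.png

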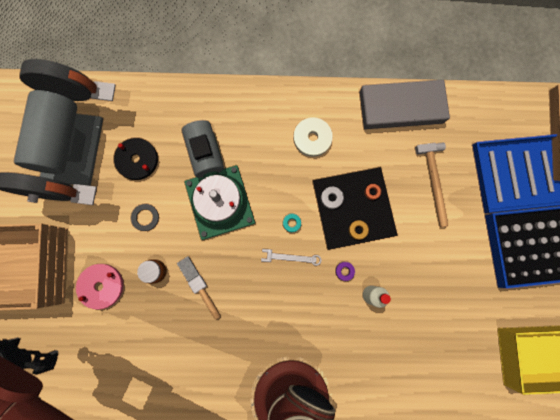

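View pics/wrist0.png

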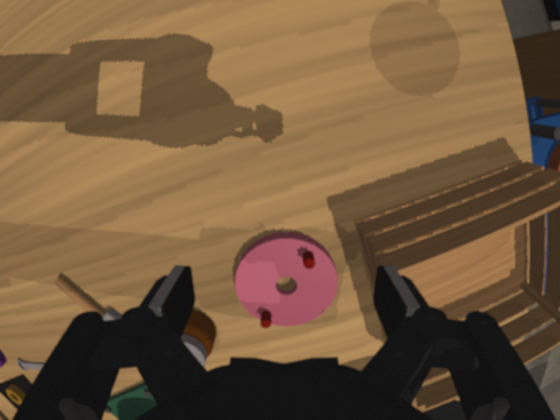

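Top view: the aluminium plate on the green head is at (217,199), with its red pins at (199,189) and (232,204). The possible confusions are the black plate (136,158) and the pink plate (99,286), neither of them on the head. The bushes on the mat are steel (332,198), copper (373,191) and brass (358,230). The mid look-alikes are turquoise (292,223) and purple (345,271). I choose the plate on the head and the three bushes on the mat.

Run:
```python
from h import *
a=cv2.imread('pics/top0.png'); hsv=cv2.cvtColor(a,cv2.COLOR_BGR2HSV).astype(int)
def cen(mask,box):
    m=np.zeros(mask.shape,np.uint8); x0,y0,x1,y1=box; m[y0:y1,x0:x1]=mask[y0:y1,x0:x1]
    n,l,s,c=cv2.connectedComponentsWithStats(m); k=1+np.argmax(s[1:,4]); 
    cn,_=cv2.findContours((l==k).astype(np.uint8),0,1); e=cv2.minEnclosingCircle(cn[0]); return s[k],c[k],e
H,S,V=hsv[...,0],hsv[...,1],hsv[...,2]
for n,m,b,z in [('steel',V>70,(320,186,346,212),.025),('brass',V>70,(346,217,372,243),.025),('copper',V>70,(361,180,386,203),.025),
  ('pl',(S<60)&(V>120),(188,172,246,226),.090)]:
    s,c,e=cen(m,b); print(n,s,c.round(1),np.round(e[0],1),e[1],onz('top',e[0],z).round(4), s[2]/399.46*(1.206-z))
red=(S>150)&((H<8)|(H>172))
for b in [(190,180,208,198),(224,196,241,212)]:
    s,c,e=cen(red,b);print('pin',s,c.round(1),onz('top',c,.105).round(4))
for u in ['side','top']:
    d=vision.grab_frame(u)
# triangulate by side
a=cv2.imread('pics/side0.png'); hsv=cv2.cvtColor(a,cv2.COLOR_BGR2HSV).astype(int);H,S,V=hsv[...,0],hsv[...,1],hsv[...,2]
cv2.imwrite('pics/s2.png',cv2.resize(a[140:240,210:310],None,fx=6,fy=6,interpolation=2))
a=cv2.imread('pics/top0.png');cv2.imwrite('pics/t2.png',cv2.resize(a[130:250,170:270],None,fx=5,fy=5,interpolation=2))
```

```text
steel [321 186  23  23 359] [331.9 197. ] [331.9 197. ] 11.290668487548828 [ 0.5827 -0.1158  0.025 ] 0.06799929905372253
brass [349 220  20  20 259] [358.6 229.3] [358.6 229.3] 9.82644271850586 [ 0.4867 -0.1952  0.025 ] 0.059129825264106546
copper [365 184  16  16 165] [372.7 191.1] [372.8 191. ] 8.004005432128906 [ 0.6035 -0.2398  0.025 ] 0.047303860211285235
pl [ 193  175   47   46 1553] [215.7 197.4] [215.6 197.5] 23.443580627441406 [0.5632 0.2242 0.09  ] 0.1313072648074901
pin [197 187   5   5  15] [198.9 188.9] [0.5841 0.2696 0.105 ]
pin [230 202   4   5  15] [231.3 203.8] [0.5437 0.1777 0.105 ]
```

View pics/s2.png

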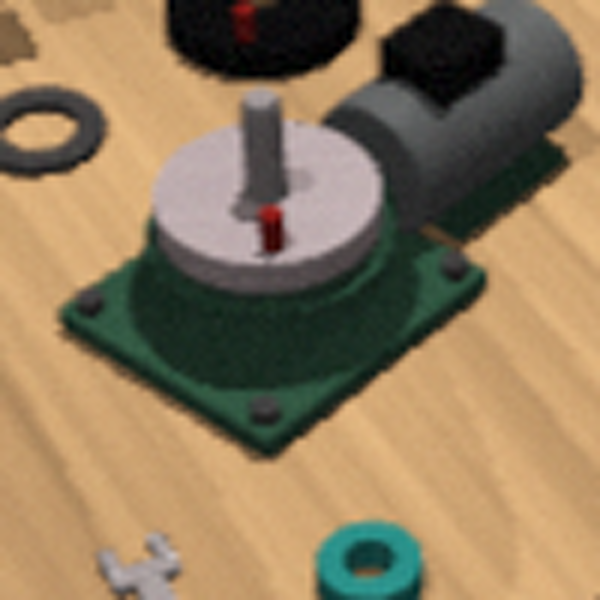

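View pics/t2.png

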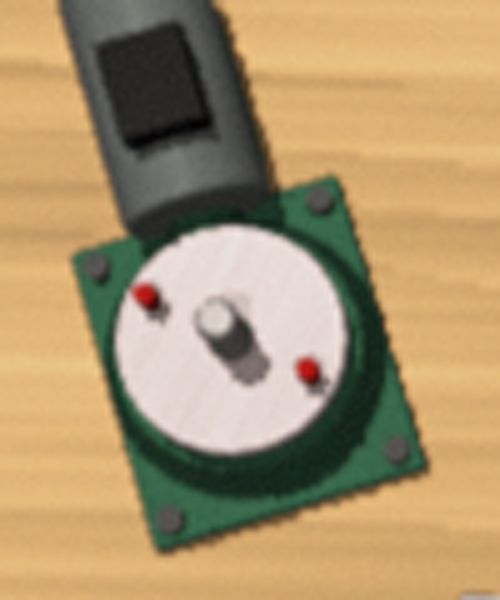

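```bash
cat >> h.py <<'E'
def tool():
    s=manip.state(); M=rot(s['tool_rot']); z=M[:,2]; y=M[:,1]
    print('t',round(s['time'],2),'p',np.round(s['tool_pos'],4),'x',M[:,0].round(3),'zyaw',np.degrees(np.arctan2(z[1],z[0])).round(1),'yyaw',np.degrees(np.arctan2(y[1],y[0])).round(1),'q',s['joint_pos'].round(2),'F',s['contact_force'].round(1),'g',round(s['gripper_width'],3)); return s,M
E
python3 -c "
from h import *
tool()"
```

```text
t 1.25 p [0.1804 0.5984 0.2313] x [ 0. -0. -1.] zyaw 73.2 yyaw 163.2 q [ 1.16  0.05  1.61 -0.    1.48 -0.12] F [-0.3  0.5  0.2] g 1.0
```

{"api": "servo_tool", "payload": {
  "twist": [
    [0,0,-0.183],
    [0,0,-0.183],
    [0,0,-0.183],
    [0,0,-0.183],
    [0,0,-0.183],
    [0,0,-0.183],
    [0,0,-0.183],
    [0,0,-0.183]
  ],
  "xyz": [
    [3.9,-4.2,0],
    [3.9,-4.2,0],
    [3.9,-4.2,0],
    [3.9,-4.2,0],
    [3.9,-4.2,0],
    [3.9,-4.2,0],
    [3.9,-4.2,0],
    [3.9,-4.2,0]
  ],
  "fingers": [0,0,0,0,0,0,0,0]
}}

```text
time: 2.25
tool_pos: [0.4935, 0.2609, 0.2316]
tool_rot: [0.704, 0.068, 0.704, -0.068]
contact_force: [0.1, 1.3, 0.1]
gripper_width: -0.0
```

```bash
python3 -c "
from h import *
tool(); snap('wrist','w1.png')"
```

```text
t 2.25 p [0.4935 0.2609 0.2316] x [ 0.001  0.    -1.   ] zyaw -11.0 yyaw 79.0 q [ 0.35 -0.11  1.77  0.    1.48  0.55] F [0.1 1.3 0.1] g -0.0
```

View pics/w1.png

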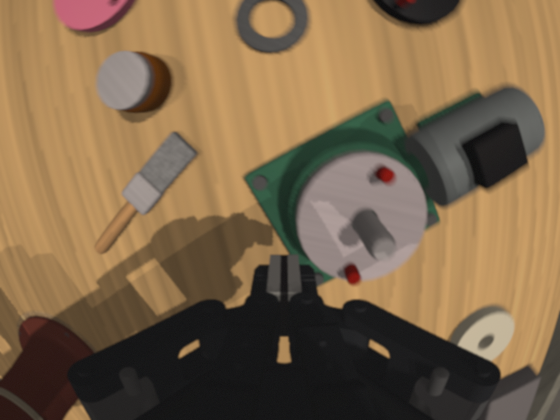

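```bash
cat >> h.py <<'E'
def wray(uv):
    s=manip.state(); return wrayp(uv,s['tool_pos'],rot(s['tool_rot']))
def wrayp(uv,p,M):
    c=vision.get_calibration('wrist'); K=c['camera_matrix']; T=c['mount']
    x=(uv[0]-K[0,2])/K[0,0]; y=(uv[1]-K[1,2])/K[1,1]; r=np.hypot(x,y)
    d=np.array([np.sin(r)*x/r,-np.sin(r)*y/r,-np.cos(r)])
    return p+M@T[:3,3], M@T[:3,:3]@d
def won(uv,z):
    o,d=wray(uv); return o+d*(z-o[2])/d[2]
def wproj(P):
    s=manip.state(); c=vision.get_calibration('wrist'); K=c['camera_matrix']; T=c['mount']
    M=rot(s['tool_rot'])@T[:3,:3]; o=s['tool_pos']+rot(s['tool_rot'])@T[:3,3]
    v=(np.atleast_2d(P)-o)@M; v=v*[1,-1,-1]; th=np.arccos(v[:,2]/np.linalg.norm(v,axis=1)); h=np.hypot(v[:,0],v[:,1])
    return np.c_[K[0,2]+K[0,0]*th*v[:,0]/h, K[1,2]+K[1,1]*th*v[:,1]/h]
E
cat > pl.py <<'E'
from h import *
# fit plate circle & red pins in wrist image
import sys
def fit(im,ztop,zpin):
    hsv=cv2.cvtColor(im,cv2.COLOR_RGB2HSV).astype(int);H,S,V=hsv[...,0],hsv[...,1],hsv[...,2]
    red=((S>150)&((H<8)|(H>172))&(V>60)).astype(np.uint8)
    n,l,s,c=cv2.connectedComponentsWithStats(red)
    for k in range(1,n):
        if s[k,4]>40: print('red',c[k].round(1),s[k,4],won(c[k],zpin).round(4))
E
python3 - <<'E'
from pl import *
im=cv2.imread('pics/w1.png')[:,:,::-1].copy()
fit(im,.09,.102)
print('proj axis pts',wproj([[.5635,.224,z] for z in (.154,.09)]).round(1))
cv2.imwrite('pics/w1c.png',cv2.resize(im[140:290,280:440,::-1],None,fx=4,fy=4,interpolation=2))
E
```

```text
red [384.7 174.4] 165 [0.59   0.2605 0.102 ]
red [352.  274.5] 186 [0.5478 0.1687 0.102 ]
red [ 33.3 324.7] 130 [0.1263 0.1534 0.102 ]
proj axis pts [[376.8 241.2]
 [358.6 214.4]]
```

View pics/w1c.png

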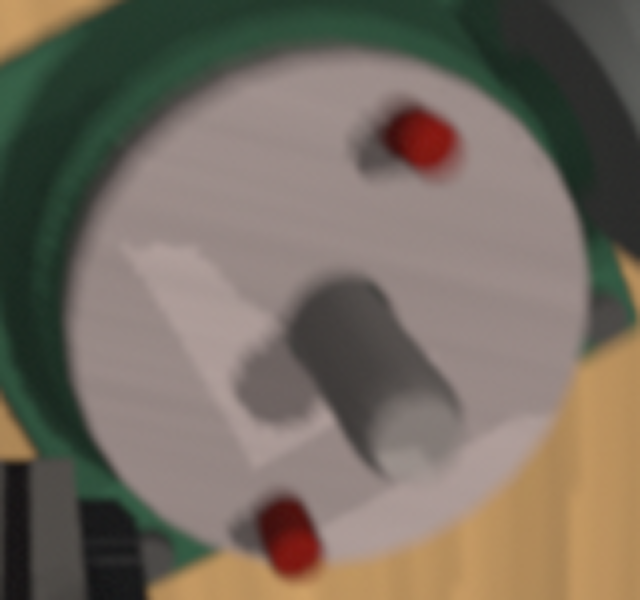

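{"api": "servo_tool", "payload": {
  "twist": [
    [0,0,0],
    [0,0,0],
    [0,0,0]
  ],
  "xyz": [
    [4.0,-4.3,-3.0],
    [4.0,-4.3,-3.0],
    [0,0,0]
  ],
  "fingers": [0,0,0]
}}

```text
time: 2.68
tool_pos: [0.5682, 0.178, 0.171]
tool_rot: [0.702, 0.066, 0.706, -0.068]
contact_force: [-0.8, -0.1, -0.1]
gripper_width: 0.001
```

Run:
```python
from pl import *
tool(); im=snap('wrist','w2.png'); tool()
fit(im,.09,.102)
print('proj axis pts',wproj([[.5635,.224,z] for z in (.154,.09)]).round(1))
cv2.imwrite('pics/w2c.png',cv2.resize(im[40:340,200:500,::-1],None,fx=2,fy=2,interpolation=2))
im=snap('top','t3.png')
```

```text
t 2.67 p [0.5682 0.178  0.171 ] x [-0.005 -0.002 -1.   ] zyaw -10.9 yyaw 79.1 q [ 0.18  0.03  1.74 -0.    1.38  0.37] F [-0.8 -0.1 -0.1] g 0.001
t 2.73 p [0.568  0.1796 0.1727] x [-0.003 -0.    -1.   ] zyaw -10.8 yyaw 79.2 q [0.18 0.03 1.74 0.   1.38 0.37] F [-0.6  0.3  0.3] g -0.003
red [280.  84.] 332 [0.5833 0.2723 0.102 ]
red [248.1 230.5] 415 [0.5422 0.1783 0.102 ]
red [ 36.2 368.5] 62 [0.229  0.0427 0.102 ]
red [ 32.1 380. ] 91 [0.2001 0.0192 0.102 ]
proj axis pts [[258.2 177.6]
 [265.5 158.8]]
```

View pics/w2c.png

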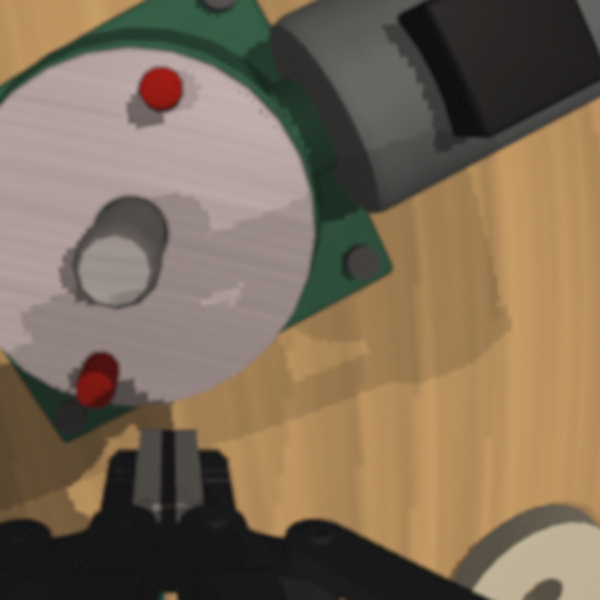

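{"api": "servo_tool", "payload": {
  "twist": [
    [0,0,0],
    [0,0,0],
    [0,0,0]
  ],
  "xyz": [
    [0.6,-0.7,-3.7],
    [0,0,-3.8],
    [0,0,0]
  ],
  "fingers": [0,0,0]
}}

```text
time: 3.15
tool_pos: [0.5714, 0.1747, 0.097]
tool_rot: [0.702, 0.065, 0.706, -0.065]
contact_force: [-0.8, -0.7, -0.1]
gripper_width: -0.003
```

```bash
cat > arc.py <<'E'
from h import *
A=np.array([.563,.225])
def polar():
    s,M=tool(); v=s['tool_pos'][:2]-A; print('r',np.hypot(*v).round(4),'phi',np.degrees(np.arctan2(v[1],v[0])).round(1))
    return s,v
def plan(step,n,r=.054):
    s,v=polar(); phi=np.arctan2(v[1],v[0]); p=s['tool_pos'][:2]; rows=[]
    for k in range(1,n+1):
        a=phi-np.radians(step)*k; q=A+r*np.array([np.cos(a),np.sin(a)]); rows.append(((q-p)*100).round(2).tolist()); p=q
    print(rows)
E
python3 -c "
from arc import *
plan(6,8)"
```

```text
t 3.15 p [0.5714 0.1747 0.097 ] x [-0.006 -0.001 -1.   ] zyaw -10.5 yyaw 79.5 q [0.17 0.11 1.79 0.   1.25 0.36] F [-0.8 -0.7 -0.1] g -0.003
r 0.051 phi -80.5
[[-0.51, -0.36], [-0.57, -0.01], [-0.56, 0.05], [-0.55, 0.11], [-0.54, 0.17], [-0.52, 0.23], [-0.49, 0.28], [-0.46, 0.33]]
```

{"api": "servo_tool", "payload": {
  "twist": [
    [0,0,-0.105],
    [0,0,-0.105],
    [0,0,-0.105],
    [0,0,-0.105]
  ],
  "xyz": [
    [-0.5,-0.35,0],
    [-0.57,0,0],
    [-0.56,0.05,0],
    [-0.55,0.11,0]
  ],
  "fingers": [0,0,0,0]
}}

```text
time: 3.65
tool_pos: [0.5545, 0.1729, 0.1033]
tool_rot: [0.677, 0.212, 0.672, -0.211]
contact_force: [2.3, -1.8, -0.2]
gripper_width: -0.001
```

```bash
python3 -c "
from arc import *
plan(5,8)
snap('side','s4.png');im=snap('wrist','w4.png')
a=cv2.imread('pics/s4.png')[130:230,200:320]
b=cv2.resize(a,(600,500));cv2.imwrite('pics/s4c.png',b)"
```

```text
t 3.65 p [0.5545 0.1729 0.1033] x [ 0.007  0.    -1.   ] zyaw -34.8 yyaw 55.2 q [ 0.17  0.06  1.83 -0.    1.25  0.78] F [ 2.3 -1.8 -0.2] g -0.001
r 0.0528 phi -99.2
[[-0.48, -0.02], [-0.45, 0.14], [-0.44, 0.17], [-0.42, 0.21], [-0.4, 0.25], [-0.38, 0.28], [-0.35, 0.31], [-0.32, 0.34]]
```

View pics/w4.png

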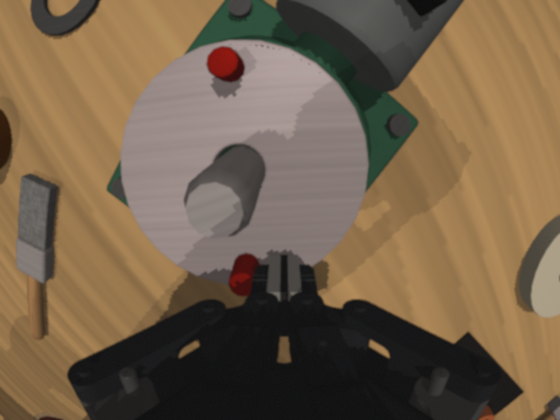

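View pics/s4c.png

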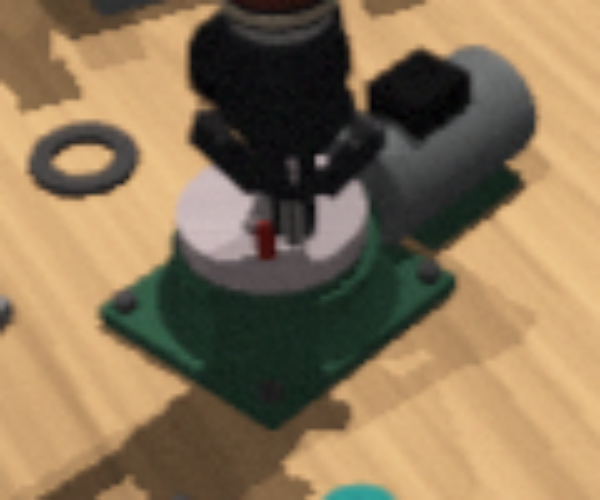

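{"api": "servo_tool", "payload": {
  "twist": [
    [0,0,-0.087],
    [0,0,-0.087],
    [0,0,-0.087],
    [0,0,-0.087]
  ],
  "xyz": [
    [-0.48,0.02,-0.5],
    [-0.45,0.14,0],
    [-0.44,0.17,0],
    [-0.42,0.21,0]
  ],
  "fingers": [0,0,0,0]
}}

```text
time: 4.25
tool_pos: [0.5368, 0.178, 0.0977]
tool_rot: [0.63, 0.326, 0.626, -0.323]
contact_force: [2.8, -1.9, -0.7]
gripper_width: 0.0
```

```bash
python3 -c "
from arc import *
plan(5,8)
snap('wrist','w5.png')"
```

```text
t 4.25 p [0.5368 0.178  0.0977] x [ 0.007  0.001 -1.   ] zyaw -54.7 yyaw 35.3 q [ 0.19  0.03  1.87 -0.    1.24  1.14] F [ 2.8 -1.9 -0.7] g 0.0
r 0.0538 phi -119.1
[[-0.41, 0.23], [-0.38, 0.28], [-0.35, 0.31], [-0.32, 0.34], [-0.29, 0.37], [-0.26, 0.39], [-0.22, 0.41], [-0.19, 0.43]]
```

View pics/w5.png

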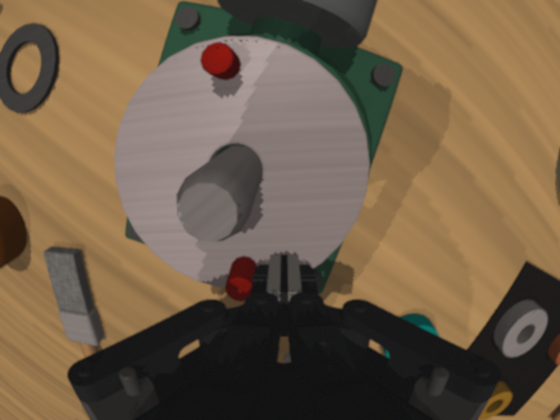

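{"api": "servo_tool", "payload": {
  "twist": [
    [0,0,-0.087],
    [0,0,-0.087],
    [0,0,-0.087]
  ],
  "xyz": [
    [-0.41,0.23,-0.1],
    [-0.38,0.28,0],
    [-0.35,0.31,0]
  ],
  "fingers": [0,0,0]
}}

```text
time: 4.68
tool_pos: [0.5249, 0.1857, 0.0957]
tool_rot: [0.582, 0.404, 0.579, -0.403]
contact_force: [3.1, -3.3, 0.4]
gripper_width: -0.0
```

{"api": "servo_tool", "payload": {
  "twist": [
    [0,0,-0.087],
    [0,0,-0.087]
  ],
  "xyz": [
    [-0.32,0.34,0],
    [-0.29,0.37,0]
  ],
  "fingers": [0,0]
}}

```text
time: 4.92
tool_pos: [0.5206, 0.189, 0.0959]
tool_rot: [0.548, 0.451, 0.539, -0.453]
contact_force: [11.1, -22.4, -1.7]
gripper_width: -0.003
```

```bash
python3 -c "
from arc import *
plan(5,8)
snap('wrist','w6.png')"
```

```text
t 4.92 p [0.5206 0.189  0.0959] x [ 0.009 -0.01  -1.   ] zyaw -79.5 yyaw 10.5 q [ 0.22  0.    1.9  -0.01  1.23  1.61] F [ 11.1 -22.4  -1.7] g -0.003
r 0.0556 phi -139.7
[[-0.16, 0.48], [-0.26, 0.4], [-0.22, 0.42], [-0.18, 0.43], [-0.14, 0.45], [-0.1, 0.46], [-0.06, 0.47], [-0.02, 0.47]]
```

View pics/w6.png

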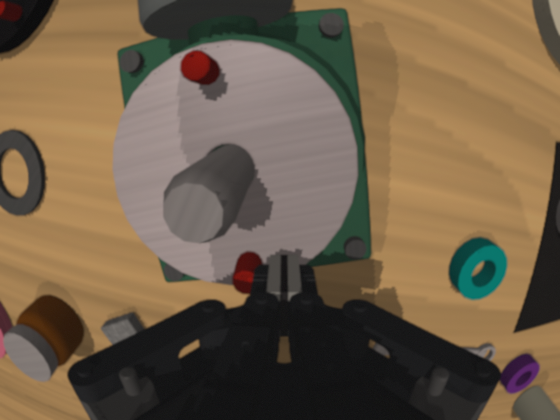

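{"api": "servo_tool", "payload": {
  "twist": [
    [0,0,0],
    [0,0,0],
    [0,0,0]
  ],
  "xyz": [
    [0.4,-0.45,0],
    [0.6,-0.7,0],
    [0,0,0]
  ],
  "fingers": [0,0,0]
}}

```text
time: 5.35
tool_pos: [0.5275, 0.1813, 0.094]
tool_rot: [0.544, 0.453, 0.543, -0.452]
contact_force: [-0.8, 0.1, -0.4]
gripper_width: 0.0
```

Run:
```python
from arc import *
s,_=polar()
im=snap('wrist','w7.png')
hsv=cv2.cvtColor(im,cv2.COLOR_RGB2HSV).astype(int);H,S,V=hsv[...,0],hsv[...,1],hsv[...,2]
red=((S>150)&((H<8)|(H>172))&(V>60)).astype(np.uint8); n,l,st,c=cv2.connectedComponentsWithStats(red)
for k in range(1,n):
    if st[k,4]>100: print(c[k],[won(c[k],z).round(4) for z in (.094,.102)])
im2=snap('side','s7.png'); cv2.imwrite('pics/s7c.png',cv2.resize(im2[140:240,210:310,::-1],None,fx=6,fy=6,interpolation=2))
cv2.imwrite('pics/w7c.png',im[::1,:,::-1])
```

```text
t 5.35 p [0.5275 0.1813 0.094 ] x [ 0.001  0.001 -1.   ] zyaw -79.5 yyaw 10.5 q [0.2  0.02 1.89 0.   1.24 1.59] F [-0.8  0.1 -0.4] g 0.0
r 0.0563 phi -129.1
[172.97218155  79.62079063] [array([0.6092, 0.2467, 0.094 ]), array([0.6089, 0.2438, 0.102 ])]
[229.89542484 283.6379085 ] [array([0.5147, 0.207 , 0.094 ]), array([0.5196, 0.2063, 0.102 ])]
```

View pics/s7c.png

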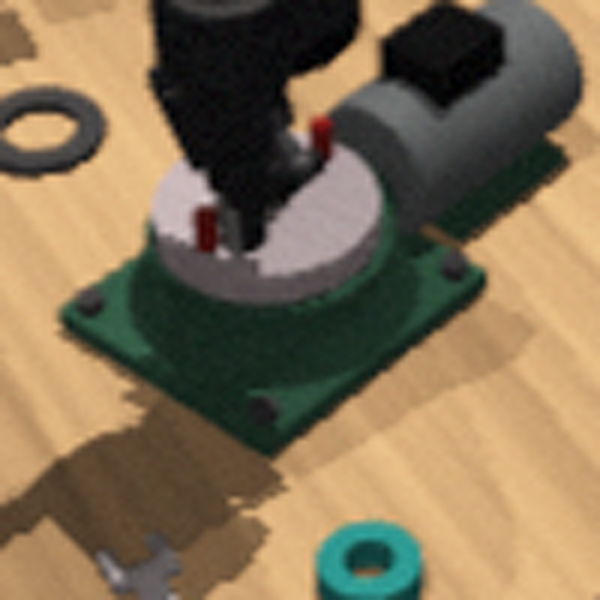

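View pics/w7.png

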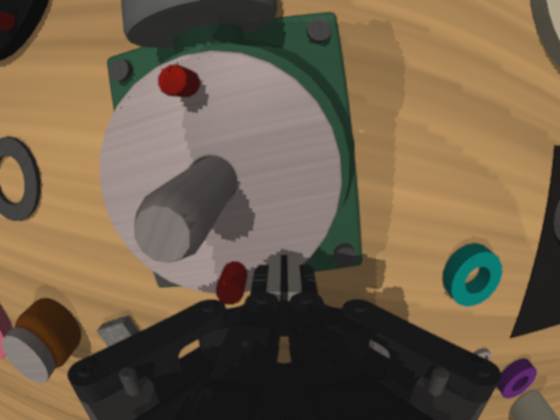

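Run:
```python
from h import *
t=np.linspace(0,2*np.pi,200)
out=[]
for f in ['side0','s7']:
  for zs in [(.090,.068),(.082,.060)]:
    a=cv2.imread(f'pics/{f}.png'); a=cv2.resize(a[140:210,220:290],None,fx=5,fy=5,interpolation=2)
    for z in zs:
        P=np.c_[.563+.065*np.cos(t),.225+.065*np.sin(t),0*t+z]
        cv2.polylines(a,[np.round((proj('side',P)-[220,140]+.5)*5).astype(np.int32)],True,(255,0,0),1)
    out.append(a)
cv2.imwrite('pics/cmp.png',np.hstack([np.vstack(out[:2]),np.vstack(out[2:])])[:600])
```

```text
(no output)
```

View pics/cmp.png

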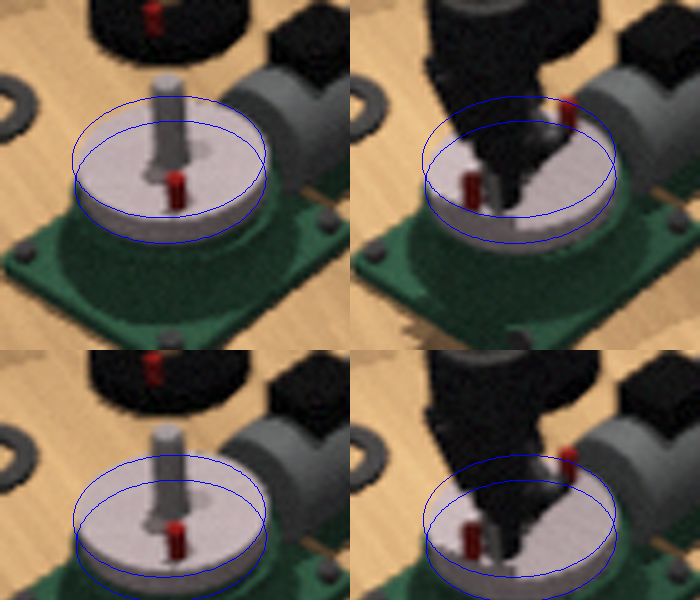

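{"api": "servo_tool", "payload": {
  "twist": [
    [0,0,0],
    [0,0,0],
    [0,0,0.0436],
    [0,0,0.0436],
    [0,0,0.0436],
    [0,0,0.0436],
    [0,0,0],
    [0,0,0]
  ],
  "xyz": [
    [0,0,4.5],
    [0,0,4.5],
    [1.1,-5.95,-1.0],
    [1.1,-5.95,-1.0],
    [1.1,-5.95,-1.0],
    [1.1,-5.95,-1.0],
    [1.1,-5.95,-1.0],
    [0,0,0]
  ],
  "fingers": [0,0,0,1,1,1,1,1]
}}

```text
time: 6.45
tool_pos: [0.5817, -0.1195, 0.1323]
tool_rot: [0.579, 0.405, 0.58, -0.405]
contact_force: [0.5, 0.3, 0.3]
gripper_width: 1.001
```

{"api": "servo_tool", "payload": {
  "twist": [
    [0,0,0]
  ],
  "xyz": [
    [0,0,0]
  ],
  "fingers": [1]
}}

```text
time: 6.58
tool_pos: [0.5818, -0.1159, 0.1332]
tool_rot: [0.58, 0.404, 0.581, -0.403]
contact_force: [-0.3, 0.3, -0.1]
gripper_width: 1.005
```

Run:
```python
from h import *
tool(); im=snap('wrist','w8.png'); tool()
t=np.linspace(0,2*np.pi,60)
print(wproj([[.5827,-.1158,.025],[.4867,-.1952,.025],[.6035,-.2398,.025]]).round(1))
```

```text
t 6.58 p [ 0.5818 -0.1159  0.1332] x [-0.001  0.001 -1.   ] zyaw -69.6 yyaw 20.4 q [-0.32  0.06  1.78  0.    1.31  0.89] F [-0.3  0.3 -0.1] g 1.005
t 6.62 p [ 0.5819 -0.1153  0.1334] x [-0.     0.001 -1.   ] zyaw -69.5 yyaw 20.5 q [-0.32  0.06  1.78  0.    1.31  0.89] F [-0.3  0.5 -0.5] g 1.002
[[284.7 206.2]
 [327.  323.5]
 [423.9 232.2]]
```

View pics/w8.png

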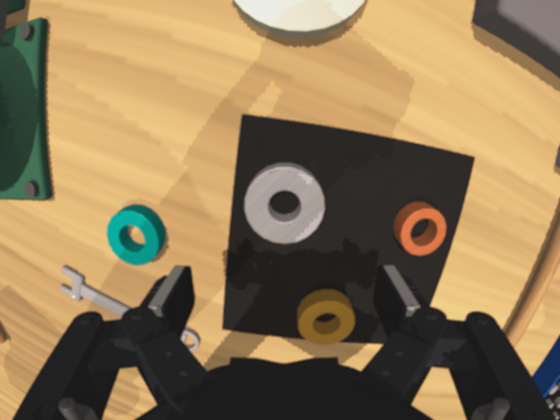

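```bash
cat > fitb.py <<'E'
from h import *
from scipy.optimize import least_squares
t=np.linspace(0,2*np.pi,90,endpoint=False)
def ann(P):  # centroid of hull of top+bottom circle
    h=cv2.convexHull(P.astype(np.float32)); m=cv2.moments(h); return np.array([m['m10']/m['m00'],m['m01']/m['m00']]),m['m00']
def fitbush(im,seed,r,z0,z1,thr=75):
    V=im.max(2); u=wproj([[*seed,z1]])[0]
    m=(V>thr).astype(np.uint8); n,l,s,c=cv2.connectedComponentsWithStats(m)
    # component closest to seed ring
    R=None
    edge=wproj(np.c_[seed[0]+.8*r*np.cos(t),seed[1]+.8*r*np.sin(t),0*t+z1])
    ids=[l[int(round(v)),int(round(uu))] for uu,v in edge if 0<=v<420 and 0<=uu<560]; ids=[i for i in ids if i>0]
    k=np.bincount(ids).argmax()
    cn,_=cv2.findContours((l==k).astype(np.uint8),0,1); h=cv2.convexHull(max(cn,key=len)); mm=cv2.moments(h); c0=np.array([mm['m10']/mm['m00'],mm['m01']/mm['m00']])
    f=lambda p: ann(np.r_[wproj(np.c_[p[0]+r*np.cos(t),p[1]+r*np.sin(t),0*t+z1]),wproj(np.c_[p[0]+r*np.cos(t),p[1]+r*np.sin(t),0*t+z0])])[0]-c0
    o=least_squares(f,seed,diff_step=1e-3); a=ann(np.r_[wproj(np.c_[o.x[0]+r*np.cos(t),o.x[1]+r*np.sin(t),0*t+z1]),wproj(np.c_[o.x[0]+r*np.cos(t),o.x[1]+r*np.sin(t),0*t+z0])])[1]
    print('fit',o.x.round(4),'area',mm['m00'],'model',round(a)); return o.x
E
python3 - <<'E'
from fitb import *
im=cv2.imread('pics/w8.png')[:,:,::-1]
fitbush(im,[.5827,-.1158],.033,.003,.025)
fitbush(im,[.4867,-.1952],.028,.003,.025)
fitbush(im,[.6035,-.2398],.023,.003,.025)
E
```

```text
fit [ 0.5823 -0.1155] area 5205.5 model 5235
fit [ 0.5763 -0.1087] area 224077.0 model 3825
fit [ 0.6034 -0.2404] area 2220.5 model 2243
```

{"api": "servo_tool", "payload": {
  "twist": [
    [0,0,0],
    [0,0,0],
    [0,0,0],
    [0,0,0]
  ],
  "xyz": [
    [0.04,0,-5],
    [0,0,-5],
    [0,0,-2.6],
    [0,0,0]
  ],
  "fingers": [1,1,1,1]
}}

```text
time: 7.12
tool_pos: [0.5803, -0.1139, 0.005]
tool_rot: [0.579, 0.402, 0.583, -0.403]
contact_force: [-0.4, 0.6, -0.4]
gripper_width: 1.002
```

```bash
python3 -c "
from h import *
tool()"
```

```text
t 7.12 p [ 0.5803 -0.1139  0.005 ] x [-0.005  0.002 -1.   ] zyaw -69.5 yyaw 20.6 q [-0.32  0.22  1.84  0.    1.09  0.89] F [-0.4  0.6 -0.4] g 1.002
```

{"api": "servo_tool", "payload": {
  "twist": [
    [0,0,0],
    [0,0,0],
    [0,0,0],
    [0,0,0],
    [0,0,0],
    [0,0,0]
  ],
  "xyz": [
    [0.1,-0.1,0],
    [0,0,0],
    [0,0,0],
    [0,0,0],
    [0,0,0],
    [0,0,0]
  ],
  "fingers": [1,1,0,0,0,0]
}}

```text
time: 7.88
tool_pos: [0.5847, -0.1175, 0.0099]
tool_rot: [0.581, 0.404, 0.58, -0.403]
contact_force: [-1.8, 2.2, 7.3]
gripper_width: 0.74
```

```bash
python3 -c "
from h import *
tool()"
```

```text
t 7.88 p [ 0.5847 -0.1175  0.0099] x [ 0.002 -0.    -1.   ] zyaw -69.6 yyaw 20.4 q [-0.32  0.22  1.83  0.    1.09  0.89] F [-1.8  2.2  7.3] g 0.74
```

{"api": "servo_tool", "payload": {
  "twist": [
    [0,0,0],
    [0,0,0],
    [0,0,0],
    [0,0,0],
    [0,0,0]
  ],
  "xyz": [
    [0,0,3],
    [0,0,6],
    [0,0,6],
    [0,0,6],
    [0,0,0]
  ],
  "fingers": [0,0,0,0,0]
}}

```text
time: 8.5
tool_pos: [0.5865, -0.1184, 0.2248]
tool_rot: [0.585, 0.405, 0.576, -0.402]
contact_force: [-0.2, -0.4, -3.8]
gripper_width: 0.741
```

```bash
python3 -c "
from h import *
tool(); snap('wrist','w9.png'); tool()
snap('side','s9.png')
a=cv2.imread('pics/s9.png')[150:290,250:390];cv2.imwrite('pics/s9c.png',cv2.resize(a,None,fx=4,fy=4,interpolation=2))"
```

```text
t 8.5 p [ 0.5865 -0.1184  0.2248] x [ 0.012 -0.004 -1.   ] zyaw -69.6 yyaw 20.4 q [-0.32 -0.01  1.69 -0.    1.45  0.89] F [-0.2 -0.4 -3.8] g 0.741
t 8.55 p [ 0.5845 -0.1178  0.2203] x [ 0.005 -0.002 -1.   ] zyaw -69.6 yyaw 20.4 q [-0.32 -0.01  1.7  -0.    1.45  0.89] F [ 0.4  0.5 -4.3] g 0.743
```

View pics/w9.png

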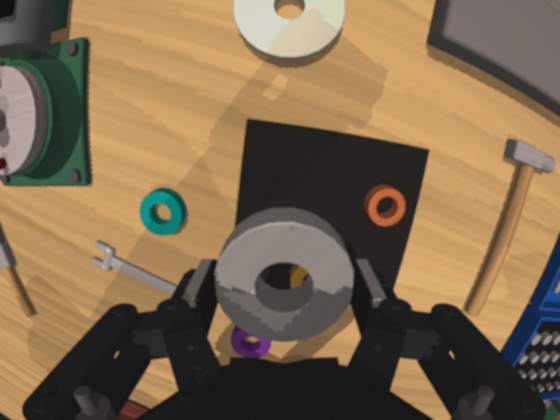

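View pics/s9c.png

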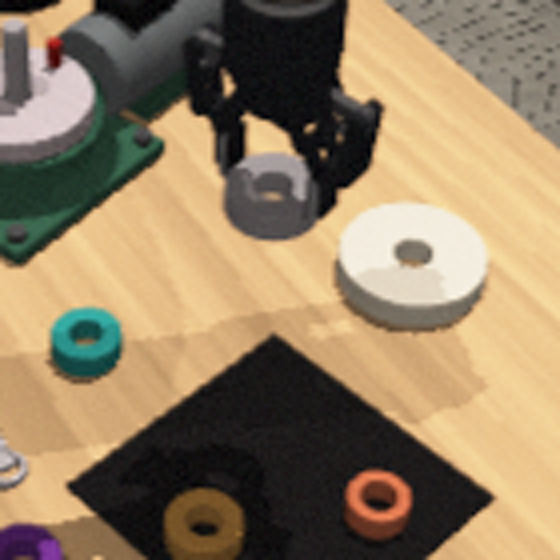

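```bash
cat > held.py <<'E'
from h import *
t=np.linspace(0,2*np.pi,120)
def tp(P):
    c=vision.get_calibration('wrist'); K=c['camera_matrix']; T=c['mount']
    v=(np.atleast_2d(P)-T[:3,3])@T[:3,:3]; v=v*[1,-1,-1]; th=np.arccos(v[:,2]/np.linalg.norm(v,axis=1)); h=np.hypot(v[:,0],v[:,1])
    return np.c_[K[0,2]+K[0,0]*th*v[:,0]/h, K[1,2]+K[1,1]*th*v[:,1]/h]
def draw(f,out,dx,dy,r,dz=0,sh=(190,370,190,380)):
    a=cv2.imread(f); y0,y1,x0,x1=sh; a=cv2.resize(a[y0:y1,x0:x1],None,fx=4,fy=4,interpolation=2)
    for x,rr,col in [(dx,r,(255,0,0)),(dx,.0132,(255,0,0)),(dx+.022,r,(0,255,0)),(dx+.022,.0132,(0,255,0))]:
        P=tp(np.c_[0*t+x,dy+rr*np.cos(t),dz+rr*np.sin(t)]); cv2.polylines(a,[np.round((P-[x0,y0]+.5)*4).astype(np.int32)],True,col,1)
    cv2.imwrite(out,a)
E
python3 -c "
from held import *
draw('pics/w9.png','pics/w9a.png',-.015,-.0015,.033)"
```

```text
(no output)
```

View pics/w9a.png

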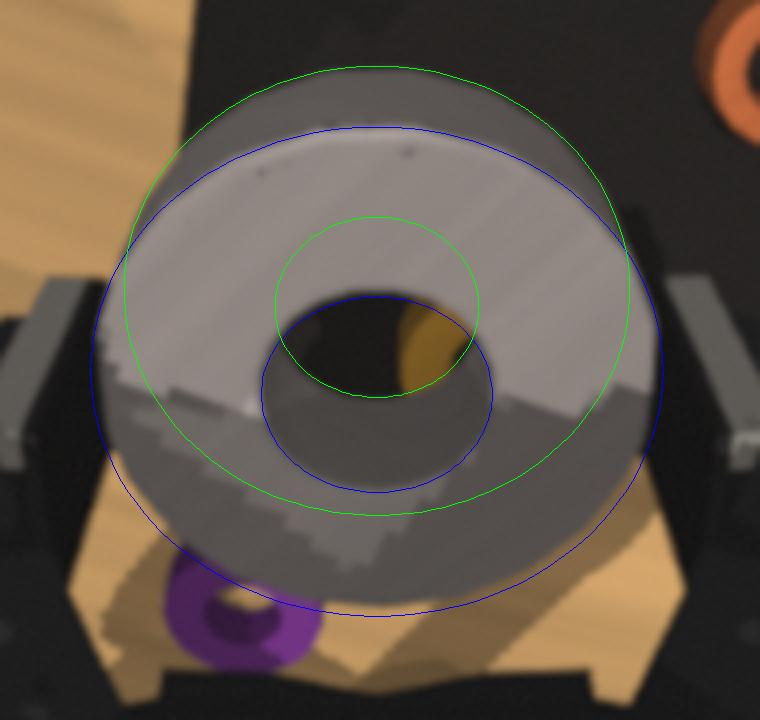

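```bash
python3 -c "
from held import *
draw('pics/w9.png','pics/w9a.png',-.0125,-.0013,.033)"
```

```text
(no output)
```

View pics/w9a.png

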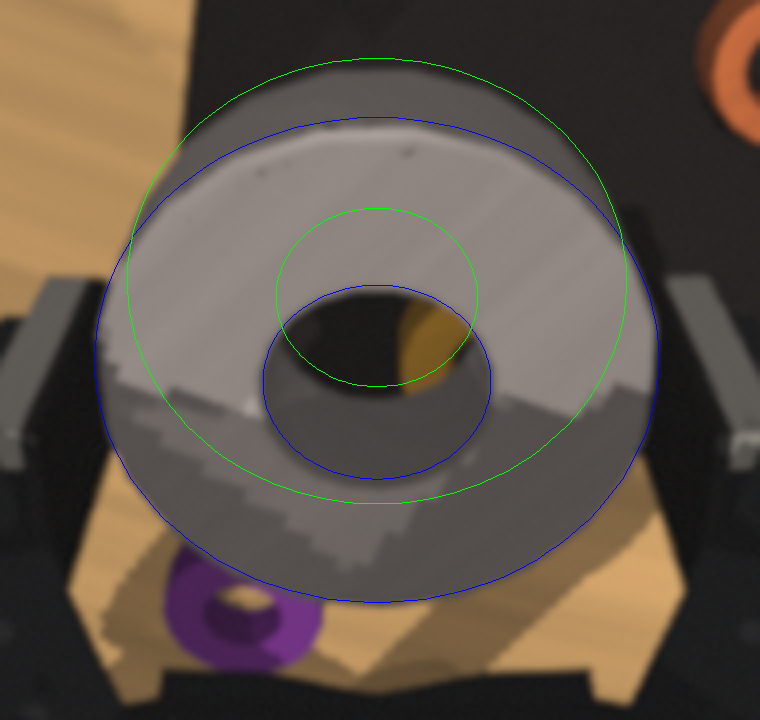

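{"api": "servo_tool", "payload": {
  "twist": [
    [0,0,0],
    [0,0,0],
    [0,0,0],
    [0,0,0],
    [0,0,0],
    [0,0,0],
    [0,0,0],
    [0,0,0]
  ],
  "xyz": [
    [-1.3,5.4,-0.2],
    [-1.3,5.4,-0.3],
    [-1.3,5.4,-0.3],
    [-1.3,5.4,-0.3],
    [-1.3,5.4,-0.3],
    [-1.3,5.2,-0.3],
    [0,0,0],
    [0,0,0]
  ],
  "fingers": [0,0,0,0,0,0,0,0]
}}

```text
time: 9.6
tool_pos: [0.5039, 0.2042, 0.1975]
tool_rot: [0.58, 0.402, 0.582, -0.405]
contact_force: [0.1, -0.1, -3.9]
gripper_width: 0.74
```

```bash
cat > spin.py <<'E'
from held import *
def overlay(f,A,out,zb=.082,sh=(0,210,150,420),pins=None):
    a=cv2.imread(f); y0,y1,x0,x1=sh; a=cv2.resize(a[y0:y1,x0:x1],None,fx=3,fy=3,interpolation=2)
    for z,r in [(.154,.009),(.146,.012),(.1,.012),(zb,.012),(zb,.065)]:
        P=wproj(np.c_[A[0]+r*np.cos(t),A[1]+r*np.sin(t),0*t+z]); cv2.polylines(a,[np.round((P-[x0,y0]+.5)*3).astype(np.int32)],True,(255,0,0),1)
    cv2.imwrite(out,a)
E
python3 -c "
from spin import *
tool(); snap('wrist','w10.png'); overlay('pics/w10.png',(.563,.225),'pics/w10a.png')"
```

```text
t 9.6 p [0.5039 0.2042 0.1975] x [-0.005 -0.002 -1.   ] zyaw -69.6 yyaw 20.4 q [ 0.25 -0.12  1.83 -0.    1.43  1.46] F [ 0.1 -0.1 -3.9] g 0.74
```

View pics/w10.png

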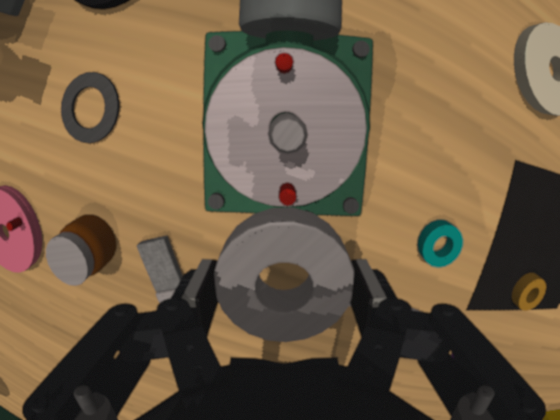

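View pics/w10a.png

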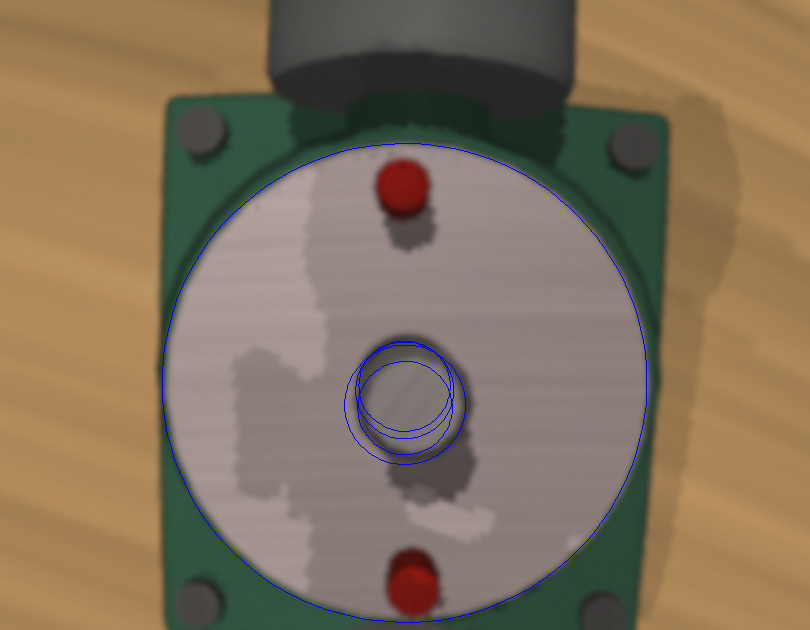

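```bash
python3 -c "
from spin import *
tool(); p=wproj([[.563,.225,z] for z in (.154,.146,.1,.082)]); print(((p-[150,0]+.5)*3).round(1), p)
q=wproj([[.563,.225,.154],[.568,.225,.154],[.563,.23,.154]]);print(((q-[150,0]+.5)*3).round(1))
a=cv2.imread('pics/w10.png')[100:165,255:320]; cv2.imwrite('pics/w10b.png',cv2.resize(a,None,fx=9,fy=9,interpolation=2))"
```

```text
t 9.65 p [0.5045 0.2038 0.1982] x [-0.004 -0.001 -1.   ] zyaw -69.6 yyaw 20.4 q [ 0.25 -0.12  1.83 -0.    1.43  1.46] F [ 0.2 -0.1 -3. ] g 0.738
[[404.7 407.8]
 [404.6 404.5]
 [404.2 390.1]
 [404.1 385.9]] [[284.39152037 135.42750147]
 [284.36422068 134.34986278]
 [284.24207843 129.53757769]
 [284.20599242 128.11869486]]
[[404.7 407.8]
 [413.9 383.4]
 [380.  398.8]]
```

View pics/w10b.png

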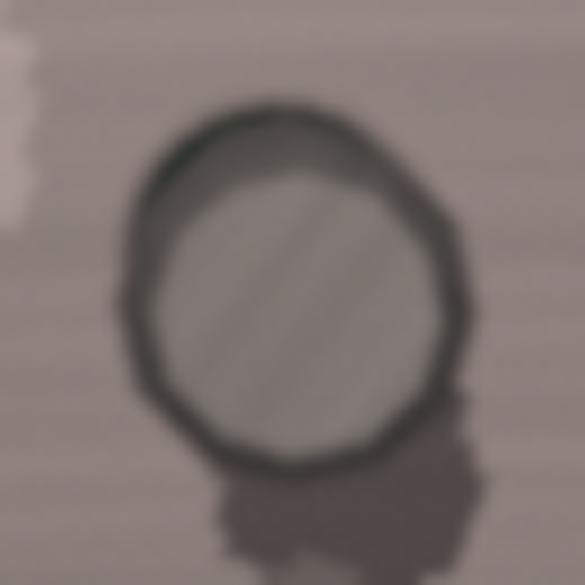

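```bash
python3 -c "
from spin import *
M=rot(manip.state()['tool_rot'])
for p in ([.5039,.2042,.1975],[.5045,.2038,.1982]):
  o,d=wrayp((287.4,134.3),np.array(p),M); print(o+d*(.154-o[2])/d[2])
"
```

```text
[0.56363749 0.22408764 0.154     ]
[0.56418929 0.22366135 0.154     ]
```

{"api": "servo_tool", "payload": {
  "twist": [
    [0,0,0],
    [0,0,0],
    [0,0,0],
    [0,0,0]
  ],
  "xyz": [
    [3.1,1.05,-0.6],
    [3.0,1.05,-1.0],
    [0,0,-1.0],
    [0,0,0]
  ],
  "fingers": [0,0,0,0]
}}

```text
time: 10.15
tool_pos: [0.5652, 0.2242, 0.1722]
tool_rot: [0.579, 0.403, 0.581, -0.405]
contact_force: [-0.7, 0.4, -3.6]
gripper_width: 0.747
```

```bash
python3 -c "
from spin import *
tool();snap('wrist','w11.png');tool()
snap('side','s11.png')
a=cv2.imread('pics/s11.png')[110:220,200:320];cv2.imwrite('pics/s11c.png',cv2.resize(a,None,fx=5,fy=5,interpolation=2))"
```

```text
t 10.15 p [0.5652 0.2242 0.1722] x [-0.004 -0.001 -1.   ] zyaw -69.7 yyaw 20.3 q [ 0.26  0.06  1.71 -0.    1.38  1.47] F [-0.7  0.4 -3.6] g 0.747
t 10.2 p [0.5655 0.2245 0.1732] x [-0.003 -0.001 -1.   ] zyaw -69.7 yyaw 20.3 q [ 0.26  0.06  1.71 -0.    1.38  1.47] F [ 0.   0.1 -3.5] g 0.745
```

View pics/w11.png

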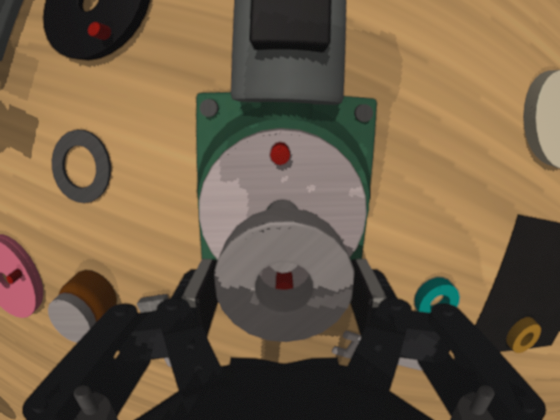

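View pics/s11c.png

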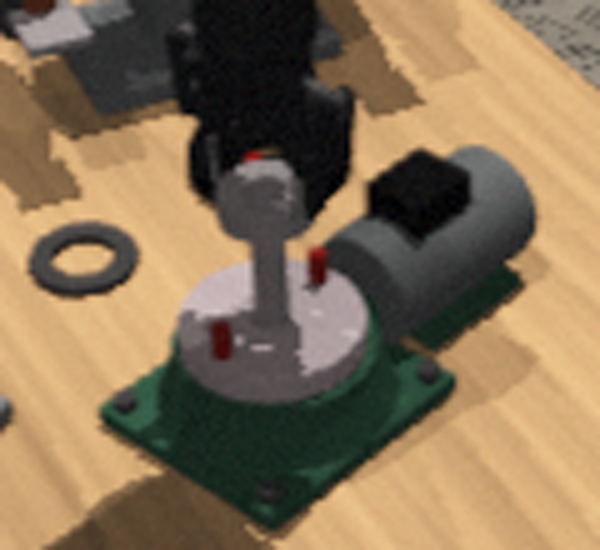

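{"api": "servo_tool", "payload": {
  "twist": [
    [0,0,0],
    [0,0,0],
    [0,0,0]
  ],
  "xyz": [
    [0,0,-0.8],
    [0,0,-0.8],
    [0,0,-0.8]
  ],
  "fingers": [0,0,0]
}}

```text
time: 10.62
tool_pos: [0.5659, 0.2254, 0.1498]
tool_rot: [0.581, 0.403, 0.581, -0.404]
contact_force: [-1.6, -1.2, -2.4]
gripper_width: 0.738
```

{"api": "servo_tool", "payload": {
  "twist": [
    [0,0,0],
    [0,0,0]
  ],
  "xyz": [
    [0,0,-0.8],
    [0,0,0]
  ],
  "fingers": [0,0]
}}

```text
time: 10.88
tool_pos: [0.5655, 0.2253, 0.1409]
tool_rot: [0.58, 0.403, 0.581, -0.404]
contact_force: [-1.9, -1.3, -4.5]
gripper_width: 0.739
```

```bash
python3 -c "
from spin import *
tool();snap('wrist','w12.png')
snap('side','s12.png')
a=cv2.imread('pics/s12.png')[110:220,200:320];cv2.imwrite('pics/s12c.png',cv2.resize(a,None,fx=5,fy=5,interpolation=2))"
```

```text
t 10.88 p [0.5655 0.2253 0.1409] x [-0.003 -0.001 -1.   ] zyaw -69.6 yyaw 20.4 q [ 0.26  0.09  1.73 -0.    1.33  1.47] F [-1.9 -1.3 -4.5] g 0.739
```

View pics/w12.png

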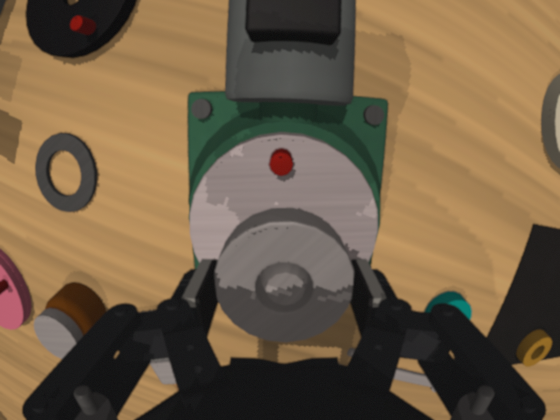

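View pics/s12c.png

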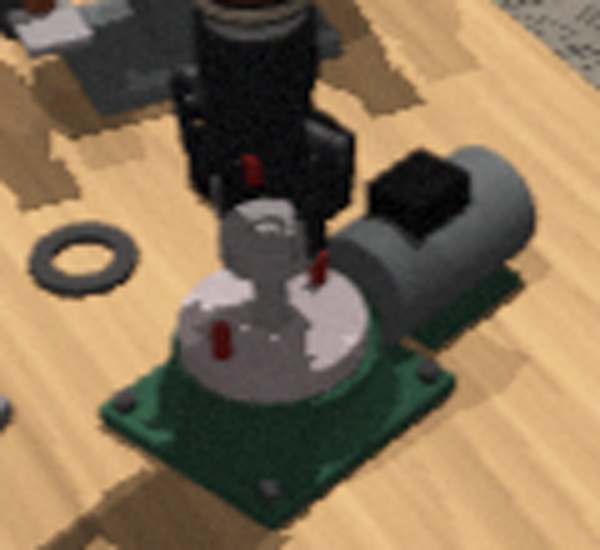

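{"api": "servo_tool", "payload": {
  "twist": [
    [0,0,0],
    [0,0,0],
    [0,0,0]
  ],
  "xyz": [
    [-0.08,-0.06,-1.0],
    [0,0,-1.0],
    [0,0,-1.0]
  ],
  "fingers": [0,0,0]
}}

```text
time: 11.35
tool_pos: [0.5657, 0.2251, 0.1121]
tool_rot: [0.581, 0.404, 0.581, -0.403]
contact_force: [-2.4, -1.4, -2.2]
gripper_width: 0.741
```

{"api": "servo_tool", "payload": {
  "twist": [
    [0,0,0],
    [0,0,0],
    [0,0,0]
  ],
  "xyz": [
    [0,0,-1.0],
    [0,0,-0.5],
    [0,0,0]
  ],
  "fingers": [0,0,0]
}}

```text
time: 11.72
tool_pos: [0.5656, 0.2252, 0.0968]
tool_rot: [0.581, 0.404, 0.581, -0.404]
contact_force: [-0.3, -2.0, -4.2]
gripper_width: 0.74
```

{"api": "servo_tool", "payload": {
  "twist": [
    [0,0,0],
    [0,0,0],
    [0,0,0]
  ],
  "xyz": [
    [0,0,-0.3],
    [0,0,-0.2],
    [0,0,0]
  ],
  "fingers": [0,0,0]
}}

```text
time: 12.1
tool_pos: [0.5656, 0.2251, 0.0923]
tool_rot: [0.581, 0.404, 0.581, -0.403]
contact_force: [-0.6, -1.3, -4.4]
gripper_width: 0.74
```

{"api": "servo_tool", "payload": {
  "twist": [
    [0,0,0],
    [0,0,0],
    [0,0,0],
    [0,0,4e-05]
  ],
  "xyz": [
    [0,0,0],
    [0,0,0],
    [0,0,0],
    [0,0,0]
  ],
  "fingers": [1,1,1,1]
}}

```text
time: 12.6
tool_pos: [0.566, 0.2252, 0.0929]
tool_rot: [0.581, 0.404, 0.58, -0.403]
contact_force: [0.2, -0.0, 0.2]
gripper_width: 0.998
```

{"api": "servo_tool", "payload": {
  "twist": [
    [0,0,0],
    [0,0,0],
    [0,0,0]
  ],
  "xyz": [
    [0,0,4],
    [0,0,5],
    [0,0,0]
  ],
  "fingers": [1,1,1]
}}

```text
time: 12.98
tool_pos: [0.5688, 0.226, 0.1888]
tool_rot: [0.583, 0.406, 0.578, -0.401]
contact_force: [0.6, 0.2, 0.4]
gripper_width: 1.0
```

```bash
python3 -c "
from spin import *
tool();snap('wrist','w13.png')
snap('side','s13.png')
a=cv2.imread('pics/s13.png')[110:220,200:320];cv2.imwrite('pics/s13c.png',cv2.resize(a,None,fx=5,fy=5,interpolation=2))"
```

```text
t 12.97 p [0.5688 0.226  0.1888] x [ 0.011  0.003 -1.   ] zyaw -69.6 yyaw 20.4 q [0.26 0.04 1.69 0.   1.39 1.47] F [0.6 0.2 0.4] g 1.0
```

View pics/w13.png

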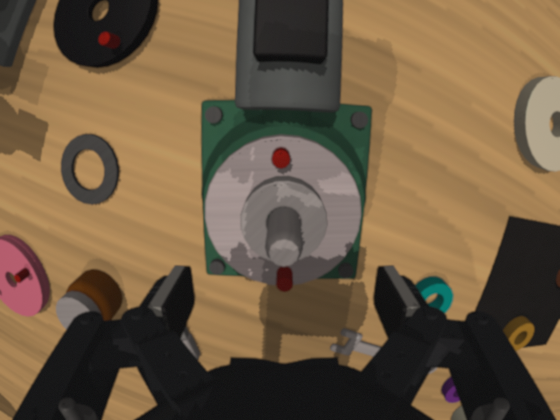

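View pics/s13c.png

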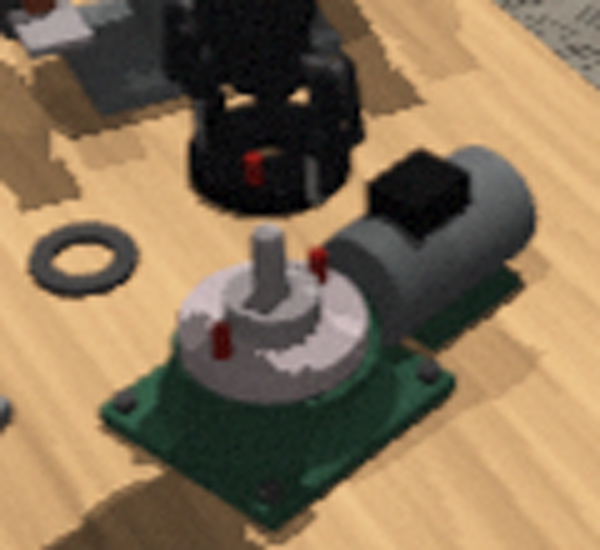

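{"api": "servo_tool", "payload": {
  "twist": [
    [0,0,0],
    [0,0,0],
    [0,0,0],
    [0,0,0],
    [0,0,0],
    [0,0,0],
    [0,0,0],
    [0,0,0]
  ],
  "xyz": [
    [-1.0,-5.3,0.5],
    [-1.0,-5.3,0],
    [-1.0,-5.3,-0.8],
    [-1.0,-5.3,-0.8],
    [-1.0,-5.3,-1.0],
    [-1.0,-5.3,-1.1],
    [-1.0,-5.3,-1.2],
    [-1.0,-5.1,-1.0]
  ],
  "fingers": [1,1,1,1,1,1,1,1]
}}

```text
time: 14.08
tool_pos: [0.4837, -0.1978, 0.1258]
tool_rot: [0.579, 0.404, 0.582, -0.404]
contact_force: [0.1, 0.8, -0.2]
gripper_width: 0.999
```

{"api": "servo_tool", "payload": {
  "twist": [
    [0,0,0],
    [0,0,0]
  ],
  "xyz": [
    [0,0,0],
    [0,0,0]
  ],
  "fingers": [1,1]
}}

```text
time: 14.32
tool_pos: [0.4848, -0.1962, 0.127]
tool_rot: [0.58, 0.404, 0.582, -0.404]
contact_force: [0.1, -0.1, -0.1]
gripper_width: 1.0
```

Run:
```python
from fitb import *
tool(); im=snap('wrist','w14.png'); tool()
fitbush(im,[.4867,-.1952],.028,.003,.025)
fitbush(im,[.6035,-.2398],.023,.003,.025)
```

```text
t 14.32 p [ 0.4848 -0.1962  0.127 ] x [-0.002  0.002 -1.   ] zyaw -69.6 yyaw 20.4 q [-0.53 -0.1   1.94  0.    1.3   0.69] F [ 0.1 -0.1 -0.1] g 1.0
t 14.38 p [ 0.4853 -0.1958  0.1275] x [-0.001  0.001 -1.   ] zyaw -69.5 yyaw 20.5 q [-0.53 -0.1   1.94  0.    1.3   0.69] F [0.  0.5 1. ] g 0.996
fit [ 0.4859 -0.1887] area 225214.5 model 4035
fit [ 0.6044 -0.2402] area 2864.0 model 2869
```

View pics/w14.png

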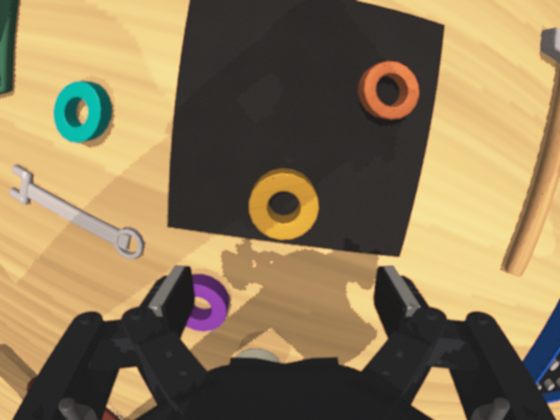

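Run:
```python
from fitb import *
im=cv2.imread('pics/w14.png')[:,:,::-1]
for n,uv in [('wrench',(130,243)),('wr end',(144,250)),('purple',(204,302)),('brassbore',(284,205))]: print(n,won(uv,.01 if n!='brassbore' else .025).round(3))
# restrict mask to box around brass
m=im.copy(); m[:, :240]=0; m[:,328:]=0; m[:160]=0; m[241:]=0
# cut bench below mat edge: use saturation/hue of brass
hsv=cv2.cvtColor(m,cv2.COLOR_RGB2HSV); m[(hsv[...,1]<190)]=0
fitbush(m,[.4860,-.1950],.028,.003,.025,thr=75)
```

```text
wrench [ 0.398 -0.073  0.01 ]
wr end [ 0.397 -0.088  0.01 ]
purple [ 0.365 -0.158  0.01 ]
brassbore [ 0.488 -0.195  0.025]Traceback (most recent call last):
  File "<stdin>", line 8, in <module>
  File "fitb.py", line 13, in fitbush
    k=np.bincount(ids).argmax()
ValueError: attempt to get argmax of an empty sequence
```

Run:
```python
from fitb import *
im=cv2.imread('pics/w14.png')[:,:,::-1]
hsv=cv2.cvtColor(im,cv2.COLOR_RGB2HSV); print(hsv[205,255],hsv[245,300],hsv[200,310],hsv[235,284])
m=np.zeros_like(im); m[160:240,240:328]=im[160:240,240:328]
m[hsv[...,1]<165]=0
fitbush(m,[.4870,-.1950],.028,.003,.025,thr=75)
```

```text
[ 19 186 208] [ 16 115 138] [ 19 186 218] [ 20 184 232]
fit [ 0.4863 -0.195 ] area 3815.0 model 4024
```

{"api": "servo_tool", "payload": {
  "twist": [
    [0,0,0],
    [0,0,0],
    [0,0,0],
    [0,0,0],
    [0,0,0],
    [0,0,0]
  ],
  "xyz": [
    [0.1,0.05,-5],
    [0,0,-5],
    [0,0,-1.8],
    [0,0,0],
    [0,0,0],
    [0,0,0]
  ],
  "fingers": [1,1,1,1,1,1]
}}

```text
time: 15.12
tool_pos: [0.4883, -0.1972, 0.0127]
tool_rot: [0.582, 0.404, 0.579, -0.403]
contact_force: [-0.0, -0.1, -0.3]
gripper_width: 0.999
```

```bash
python3 -c "
from h import *
tool()"
```

```text
t 15.12 p [ 0.4883 -0.1972  0.0127] x [ 0.004 -0.002 -1.   ] zyaw -69.6 yyaw 20.4 q [-0.53  0.06  2.    0.    1.08  0.69] F [-0.  -0.1 -0.3] g 0.999
```

{"api": "servo_tool", "payload": {
  "twist": [
    [0,0,0],
    [0,0,0],
    [0,0,0]
  ],
  "xyz": [
    [-0.1,0.1,-0.4],
    [0,0,0],
    [0,0,0]
  ],
  "fingers": [1,1,1]
}}

```text
time: 15.5
tool_pos: [0.4855, -0.1954, 0.0065]
tool_rot: [0.581, 0.404, 0.581, -0.404]
contact_force: [-0.5, 0.5, -0.4]
gripper_width: 0.999
```

{"api": "servo_tool", "payload": {
  "twist": [
    [0,0,0],
    [0,0,0],
    [0,0,0],
    [0,0,0]
  ],
  "xyz": [
    [0,0,0],
    [0,0,0],
    [0,0,0],
    [0,0,0]
  ],
  "fingers": [0,0,0,0]
}}

```text
time: 16.0
tool_pos: [0.4861, -0.1957, 0.0071]
tool_rot: [0.581, 0.404, 0.58, -0.403]
contact_force: [-0.9, 0.4, 5.1]
gripper_width: 0.626
```

```bash
python3 -c "
from h import *
tool()"
```

```text
t 16.0 p [ 0.4861 -0.1957  0.0071] x [ 0.001 -0.    -1.   ] zyaw -69.6 yyaw 20.4 q [-0.52  0.07  2.    0.    1.07  0.69] F [-0.9  0.4  5.1] g 0.626
```

{"api": "servo_tool", "payload": {
  "twist": [
    [0,0,0],
    [0,0,0],
    [0,0,0],
    [0,0,0],
    [0,0,0],
    [0,0,0],
    [0,0,0],
    [0,0,0]
  ],
  "xyz": [
    [0,0,3],
    [0,0,6],
    [0.2,3.0,5],
    [0.2,5.2,3],
    [0.2,5.7,1.5],
    [0.2,6.0,0.6],
    [0.3,6.1,0],
    [0.3,6.1,0]
  ],
  "fingers": [0,0,0,0,0,0,0,0]
}}

```text
time: 17.0
tool_pos: [0.4985, 0.1274, 0.196]
tool_rot: [0.58, 0.403, 0.581, -0.404]
contact_force: [1.0, -0.3, -3.0]
gripper_width: 0.625
```

{"api": "servo_tool", "payload": {
  "twist": [
    [0,0,0],
    [0,0,0],
    [0,0,0],
    [0,0,0]
  ],
  "xyz": [
    [0.3,5.9,0],
    [0.2,2.1,0],
    [0,0,0],
    [0,0,0]
  ],
  "fingers": [0,0,0,0]
}}

```text
time: 17.5
tool_pos: [0.5043, 0.2044, 0.1966]
tool_rot: [0.58, 0.403, 0.581, -0.404]
contact_force: [-0.3, -0.6, -2.3]
gripper_width: 0.625
```

```bash
python3 -c "
from spin import *
s,M=tool(); snap('wrist','w15.png'); tool()
draw('pics/w15.png','pics/w15a.png',-.0155,-.0007,.028)
a=cv2.imread('pics/w15.png')[90:180,240:330]; cv2.imwrite('pics/w15b.png',cv2.resize(a,None,fx=7,fy=7,interpolation=2))"
```

```text
t 17.5 p [0.5043 0.2044 0.1966] x [-0.001 -0.001 -1.   ] zyaw -69.6 yyaw 20.4 q [ 0.25 -0.12  1.84 -0.    1.42  1.46] F [-0.3 -0.6 -2.3] g 0.625
t 17.55 p [0.5045 0.2042 0.1968] x [-0.001 -0.001 -1.   ] zyaw -69.7 yyaw 20.3 q [ 0.25 -0.12  1.84 -0.    1.42  1.46] F [ 0.3 -0.  -3.2] g 0.625
```

View pics/w15a.png

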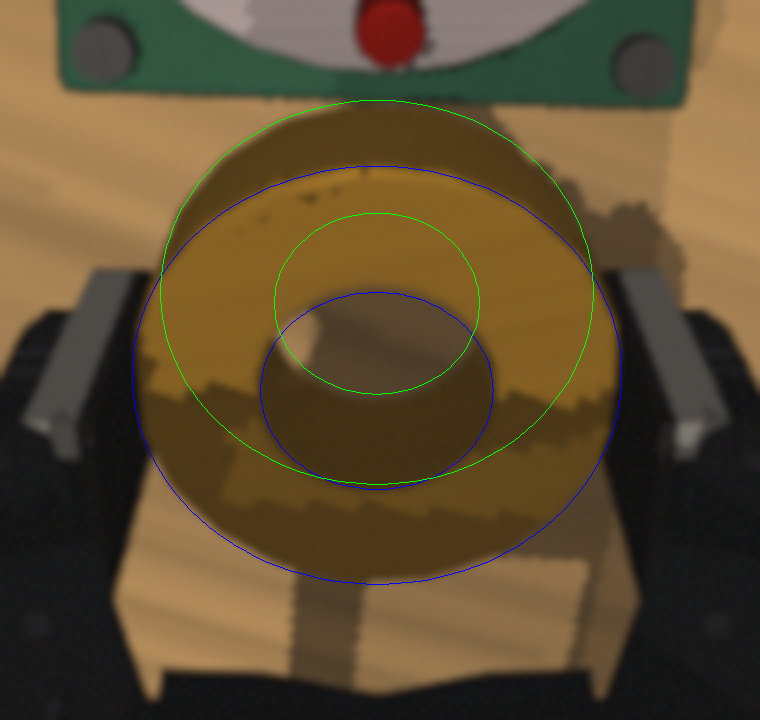

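View pics/w15b.png

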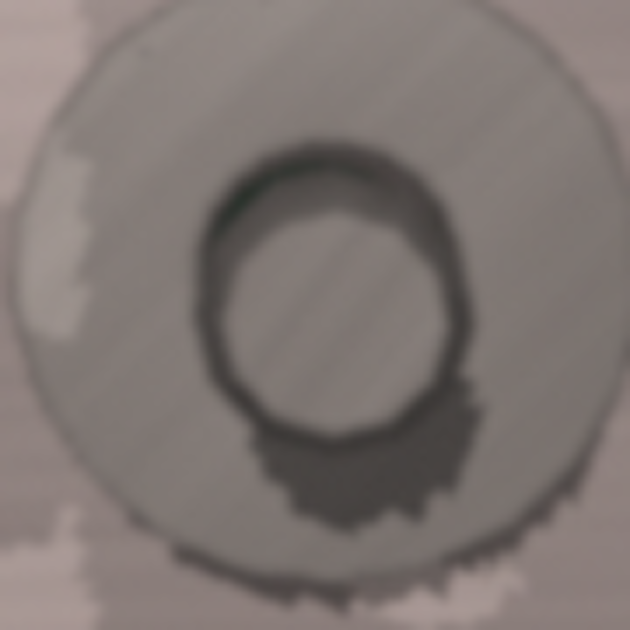

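{"api": "servo_tool", "payload": {
  "twist": [
    [0,0,0],
    [0,0,0],
    [0,0,0],
    [0,0,0],
    [0,0,0]
  ],
  "xyz": [
    [3.0,1.0,-0.6],
    [2.95,1.05,-1.0],
    [0,0,-1.0],
    [0,0,0],
    [0,0,0]
  ],
  "fingers": [0,0,0,0,0]
}}

```text
time: 18.18
tool_pos: [0.5637, 0.2254, 0.1716]
tool_rot: [0.581, 0.404, 0.581, -0.404]
contact_force: [-0.2, 0.6, -3.1]
gripper_width: 0.626
```

{"api": "servo_tool", "payload": {
  "twist": [
    [0,0,0],
    [0,0,0],
    [0,0,0]
  ],
  "xyz": [
    [0,0,-0.8],
    [0,0,-0.8],
    [0,0,-0.8]
  ],
  "fingers": [0,0,0]
}}

```text
time: 18.55
tool_pos: [0.5637, 0.2253, 0.147]
tool_rot: [0.581, 0.403, 0.581, -0.404]
contact_force: [-1.9, -4.2, -0.5]
gripper_width: 0.623
```

```bash
python3 -c "
from spin import *
s,M=tool(); snap('wrist','w16.png')"
```

```text
t 18.55 p [0.5637 0.2253 0.147 ] x [-0.001 -0.002 -1.   ] zyaw -69.6 yyaw 20.4 q [ 0.26  0.08  1.73 -0.    1.33  1.47] F [-1.9 -4.2 -0.5] g 0.623
```

View pics/w16.png

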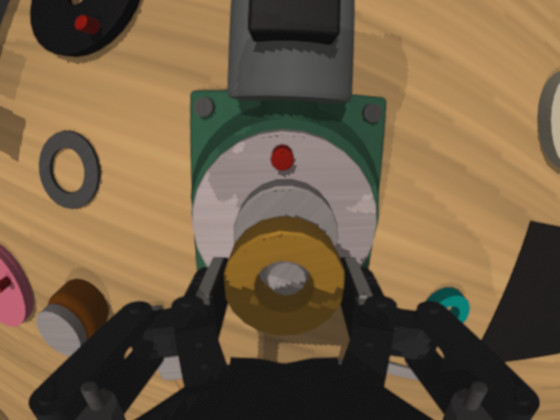

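{"api": "servo_tool", "payload": {
  "twist": [
    [0,0,0],
    [0,0,0],
    [0,0,0]
  ],
  "xyz": [
    [-0.03,-0.1,-0.8],
    [0,0,-0.9],
    [0,0,-0.9]
  ],
  "fingers": [0,0,0]
}}

```text
time: 18.98
tool_pos: [0.5637, 0.2249, 0.1207]
tool_rot: [0.581, 0.403, 0.581, -0.404]
contact_force: [-1.0, -3.5, -1.6]
gripper_width: 0.624
```

{"api": "servo_tool", "payload": {
  "twist": [
    [0,0,0],
    [0,0,0],
    [0,0,0]
  ],
  "xyz": [
    [0,0,-0.6],
    [0,0,-0.1],
    [0,0,0]
  ],
  "fingers": [0,0,0]
}}

```text
time: 19.35
tool_pos: [0.5634, 0.225, 0.1138]
tool_rot: [0.58, 0.403, 0.581, -0.404]
contact_force: [-0.7, -3.0, -4.5]
gripper_width: 0.627
```

Release, lift, look.

{"api": "servo_tool", "payload": {
  "twist": [
    [0,0,0],
    [0,0,0],
    [0,0,0],
    [0,0,0],
    [0,0,0]
  ],
  "xyz": [
    [0,0,-0.2],
    [0,0,0],
    [0,0,0],
    [0,0,0],
    [0,0,0]
  ],
  "fingers": [0,0,1,1,1]
}}

```text
time: 19.98
tool_pos: [0.5646, 0.2257, 0.1134]
tool_rot: [0.581, 0.404, 0.58, -0.403]
contact_force: [-0.0, -0.1, 0.4]
gripper_width: 1.001
```

{"api": "servo_tool", "payload": {
  "twist": [
    [0,0,0],
    [0,0,0],
    [0,0,0]
  ],
  "xyz": [
    [0,0,3.5],
    [0,0,4],
    [0,0,0]
  ],
  "fingers": [1,1,1]
}}

```text
time: 20.35
tool_pos: [0.5666, 0.2261, 0.1929]
tool_rot: [0.583, 0.406, 0.579, -0.401]
contact_force: [0.1, 0.7, 0.3]
gripper_width: 0.999
```

```bash
python3 -c "
from spin import *
tool();snap('wrist','w17.png')
snap('side','s17.png')
a=cv2.imread('pics/s17.png')[110:220,200:320];cv2.imwrite('pics/s17c.png',cv2.resize(a,None,fx=5,fy=5,interpolation=2))"
```

```text
t 20.35 p [0.5666 0.2261 0.1929] x [ 0.009  0.003 -1.   ] zyaw -69.6 yyaw 20.4 q [0.26 0.04 1.69 0.   1.4  1.47] F [0.1 0.7 0.3] g 0.999
```

View pics/s17c.png

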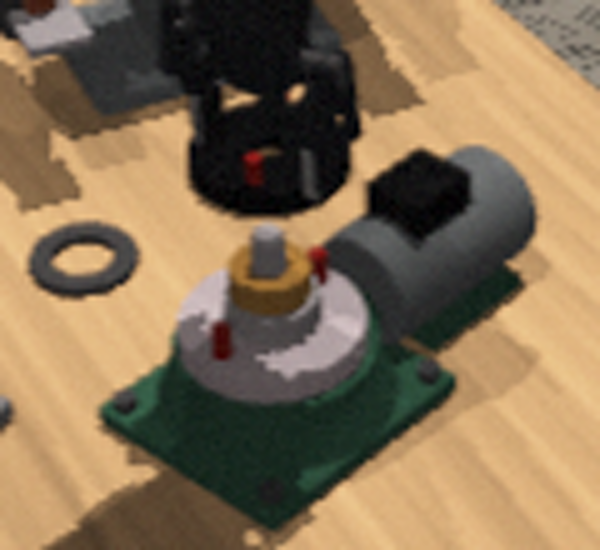

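{"api": "servo_tool", "payload": {
  "twist": [
    [0,0,0],
    [0,0,0],
    [0,0,0],
    [0,0,0],
    [0,0,0],
    [0,0,0],
    [0,0,0],
    [0,0,0]
  ],
  "xyz": [
    [0.5,-5.8,0],
    [0.5,-5.8,0],
    [0.5,-5.8,-0.8],
    [0.5,-5.8,-1.0],
    [0.5,-5.8,-1.2],
    [0.4,-5.9,-1.2],
    [0.4,-5.9,-1.2],
    [0.4,-5.8,-0.9]
  ],
  "fingers": [1,1,1,1,1,1,1,1]
}}

```text
time: 21.45
tool_pos: [0.5996, -0.2422, 0.1217]
tool_rot: [0.579, 0.404, 0.582, -0.404]
contact_force: [0.4, -0.4, 0.9]
gripper_width: 1.002
```

{"api": "servo_tool", "payload": {
  "twist": [
    [0,0,0],
    [0,0,0],
    [0,0,0]
  ],
  "xyz": [
    [0,0,0],
    [0,0,0],
    [0,0,0]
  ],
  "fingers": [1,1,1]
}}

```text
time: 21.82
tool_pos: [0.6007, -0.2394, 0.124]
tool_rot: [0.581, 0.403, 0.581, -0.403]
contact_force: [0.1, 0.5, 0.2]
gripper_width: 1.001
```

Run:
```python
from fitb import *
tool(); im=snap('wrist','w18.png')
fitbush(im,[.604,-.2402],.023,.003,.025)
tool()
```

```text
t 21.82 p [ 0.6007 -0.2394  0.124 ] x [-0.001  0.001 -1.   ] zyaw -69.5 yyaw 20.5 q [-0.49  0.19  1.65  0.    1.3   0.72] F [0.1 0.5 0.2] g 1.001
fit [ 0.6033 -0.2404] area 2908.0 model 2862
t 21.88 p [ 0.6009 -0.2394  0.1244] x [-0.  0. -1.] zyaw -69.5 yyaw 20.5 q [-0.49  0.19  1.65  0.    1.3   0.72] F [-0.5  0.2 -0.3] g 1.001
```

View pics/w18.png

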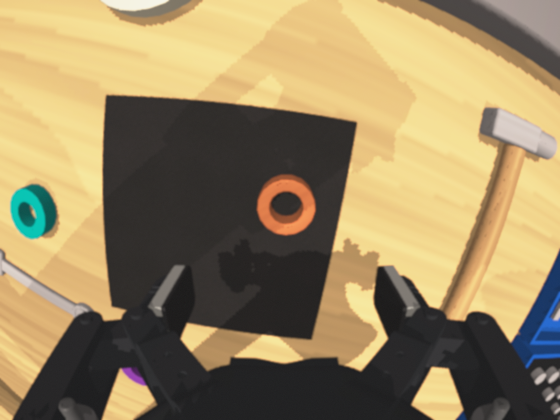

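{"api": "servo_tool", "payload": {
  "twist": [
    [0,0,0],
    [0,0,0],
    [0,0,0],
    [0,0,0],
    [0,0,0],
    [0,0,0],
    [0,0,0],
    [0,0,0]
  ],
  "xyz": [
    [0.2,-0.1,-5],
    [0,0,-5],
    [0,0,-1.7],
    [0,0,0],
    [0,0,0],
    [0,0,0],
    [0,0,0],
    [0,0,0]
  ],
  "fingers": [1,1,1,1,1,1,1,1]
}}

```text
time: 22.88
tool_pos: [0.6031, -0.2421, 0.0081]
tool_rot: [0.581, 0.404, 0.58, -0.403]
contact_force: [0.0, 0.5, 0.1]
gripper_width: 1.001
```

```bash
python3 -c "
from h import *
tool()"
```

```text
t 22.88 p [ 0.6031 -0.2421  0.0081] x [ 0.001 -0.    -1.   ] zyaw -69.6 yyaw 20.4 q [-0.5   0.33  1.69  0.    1.12  0.72] F [0.  0.5 0.1] g 1.001
```

{"api": "servo_tool", "payload": {
  "twist": [
    [0,0,0],
    [0,0,0],
    [0,0,0],
    [0,0,0],
    [0,0,0],
    [0,0,0]
  ],
  "xyz": [
    [0.05,0.15,-0.1],
    [0,0,0],
    [0,0,0],
    [0,0,0],
    [0,0,0],
    [0,0,0]
  ],
  "fingers": [1,0,0,0,0,0]
}}

```text
time: 23.62
tool_pos: [0.6037, -0.2406, 0.0069]
tool_rot: [0.581, 0.404, 0.58, -0.403]
contact_force: [-0.2, -0.0, 3.2]
gripper_width: 0.513
```

```bash
python3 -c "
from h import *
tool()"
```

```text
t 23.62 p [ 0.6037 -0.2406  0.0069] x [ 0.001 -0.    -1.   ] zyaw -69.6 yyaw 20.4 q [-0.49  0.33  1.69  0.    1.11  0.72] F [-0.2 -0.   3.2] g 0.513
```

Gripped (0.513 × 85 ≈ 44 mm). Now lift and carry to the viewing pose (.5045, .204, .20).

{"api": "servo_tool", "payload": {
  "twist": [
    [0,0,0],
    [0,0,0],
    [0,0,0],
    [0,0,0],
    [0,0,0],
    [0,0,0],
    [0,0,0],
    [0,0,0]
  ],
  "xyz": [
    [0,0,3],
    [0,0,6],
    [-0.6,2.8,5],
    [-1.1,5.0,3],
    [-1.2,5.6,1.6],
    [-1.2,5.9,0.4],
    [-1.2,6.0,0],
    [-1.2,6.0,0]
  ],
  "fingers": [0,0,0,0,0,0,0,0]
}}

```text
time: 24.62
tool_pos: [0.5369, 0.0743, 0.1954]
tool_rot: [0.58, 0.403, 0.581, -0.404]
contact_force: [1.1, 0.6, -2.8]
gripper_width: 0.513
```

{"api": "servo_tool", "payload": {
  "twist": [
    [0,0,0],
    [0,0,0],
    [0,0,0],
    [0,0,0],
    [0,0,0]
  ],
  "xyz": [
    [-1.2,6.0,0],
    [-1.2,5.9,0],
    [-1.0,1.3,0],
    [0,0,0],
    [0,0,0]
  ],
  "fingers": [0,0,0,0,0]
}}

```text
time: 25.25
tool_pos: [0.5045, 0.2033, 0.196]
tool_rot: [0.58, 0.404, 0.58, -0.404]
contact_force: [-0.6, -0.2, -1.7]
gripper_width: 0.517
```

```bash
python3 -c "
from spin import *
s,M=tool(); snap('wrist','w19.png'); tool()
draw('pics/w19.png','pics/w19a.png',-.0155,-.0002,.023)
a=cv2.imread('pics/w19.png')[90:180,240:330]; cv2.imwrite('pics/w19b.png',cv2.resize(a,None,fx=7,fy=7,interpolation=2))"
```

```text
t 25.25 p [0.5045 0.2033 0.196 ] x [-0.    -0.001 -1.   ] zyaw -69.7 yyaw 20.3 q [ 0.25 -0.12  1.84 -0.    1.42  1.46] F [-0.6 -0.2 -1.7] g 0.517
t 25.3 p [0.5047 0.2031 0.1961] x [-0.    -0.001 -1.   ] zyaw -69.7 yyaw 20.3 q [ 0.25 -0.12  1.84 -0.    1.42  1.46] F [ 0.5 -0.2 -0.7] g 0.516
```

View pics/w19a.png

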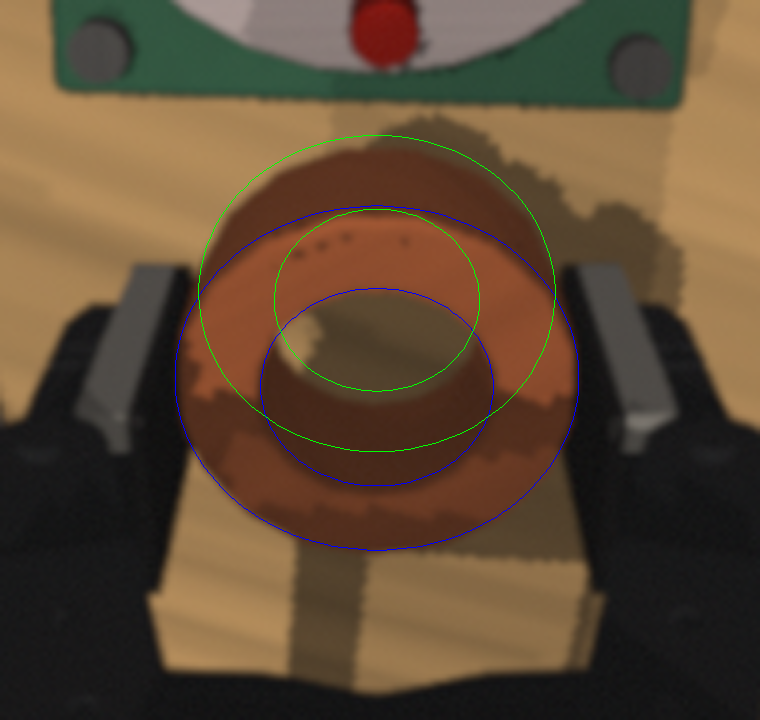

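View pics/w19b.png

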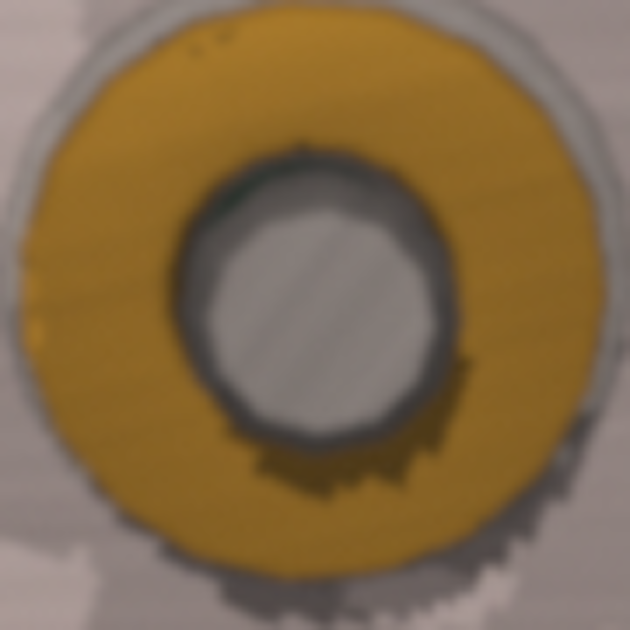

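{"api": "servo_tool", "payload": {
  "twist": [
    [0,0,0],
    [0,0,0],
    [0,0,0],
    [0,0,0],
    [0,0,0]
  ],
  "xyz": [
    [3.0,1.05,-0.6],
    [2.95,1.0,-1.0],
    [0,0,-0.9],
    [0,0,0],
    [0,0,0]
  ],
  "fingers": [0,0,0,0,0]
}}

```text
time: 25.92
tool_pos: [0.5635, 0.2245, 0.1716]
tool_rot: [0.581, 0.404, 0.581, -0.404]
contact_force: [0.1, -0.3, -2.0]
gripper_width: 0.514
```

{"api": "servo_tool", "payload": {
  "twist": [
    [0,0,0],
    [0,0,0],
    [0,0,0]
  ],
  "xyz": [
    [0,0,-0.8],
    [0,0,-0.8],
    [0,0,-0.8]
  ],
  "fingers": [0,0,0]
}}

```text
time: 26.3
tool_pos: [0.5634, 0.2251, 0.1467]
tool_rot: [0.581, 0.403, 0.581, -0.404]
contact_force: [0.6, -0.9, -1.7]
gripper_width: 0.516
```

```bash
python3 -c "
from spin import *
s,M=tool(); snap('wrist','w20.png')"
```

```text
t 26.3 p [0.5634 0.2251 0.1467] x [-0. -0. -1.] zyaw -69.6 yyaw 20.4 q [0.26 0.08 1.73 0.   1.33 1.47] F [ 0.6 -0.9 -1.7] g 0.516
```

View pics/w20.png

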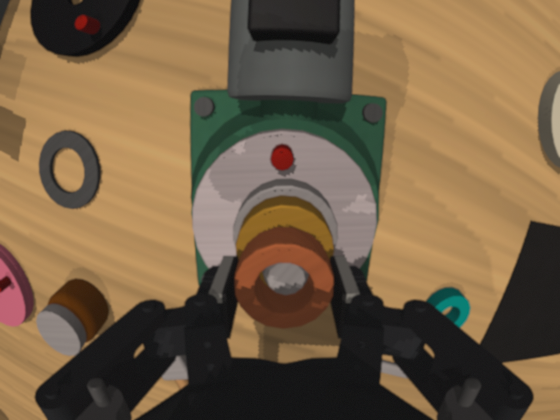

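{"api": "servo_tool", "payload": {
  "twist": [
    [0,0,0],
    [0,0,0],
    [0,0,0]
  ],
  "xyz": [
    [0,-0.03,-0.6],
    [0,0,-0.6],
    [0,0,0]
  ],
  "fingers": [0,0,0]
}}

```text
time: 26.72
tool_pos: [0.5634, 0.2247, 0.1346]
tool_rot: [0.58, 0.403, 0.581, -0.404]
contact_force: [-1.1, 0.5, -1.6]
gripper_width: 0.514
```

{"api": "servo_tool", "payload": {
  "twist": [
    [0,0,0],
    [0,0,0],
    [0,0,0],
    [0,0,0]
  ],
  "xyz": [
    [0,0,-0.1],
    [0,0,0],
    [0,0,0],
    [0,0,0]
  ],
  "fingers": [0,1,1,1]
}}

```text
time: 27.22
tool_pos: [0.5642, 0.2249, 0.135]
tool_rot: [0.581, 0.404, 0.58, -0.403]
contact_force: [0.5, 0.6, 0.3]
gripper_width: 0.997
```

{"api": "servo_tool", "payload": {
  "twist": [
    [0,0,0],
    [0,0,0],
    [0,0,0],
    [0,0,0],
    [0,0,0]
  ],
  "xyz": [
    [0,0,3.5],
    [0,0,4.5],
    [-5,-2,0],
    [0,0,0],
    [0,0,0]
  ],
  "fingers": [1,1,1,1,1]
}}

```text
time: 27.85
tool_pos: [0.5141, 0.2049, 0.2147]
tool_rot: [0.581, 0.404, 0.58, -0.403]
contact_force: [0.9, 0.0, 0.4]
gripper_width: 1.004
```

Run:
```python
from spin import *
tool();snap('wrist','w21.png')
a=cv2.imread('pics/w21.png'); 
s=snap('side','s21.png')[:,:,::-1]; cv2.imwrite('pics/s21c.png',cv2.resize(s[110:220,200:320],None,fx=5,fy=5,interpolation=2))
snap('top','t21.png')
A=(.5635,.2242)
b=cv2.resize(a[0:260,150:420],None,fx=2.3,fy=2.3,interpolation=2)
for z,r in [(.082,.065),(.104,.033),(.126,.028),(.148,.023),(.154,.009)]:
    P=wproj(np.c_[A[0]+r*np.cos(t),A[1]+r*np.sin(t),0*t+z]); cv2.polylines(b,[np.round((P-[150,0]+.5)*2.3).astype(np.int32)],True,(255,0,0),1)
cv2.imwrite('pics/w21a.png',b)
```

```text
t 27.85 p [0.5141 0.2049 0.2147] x [ 0.001  0.    -1.   ] zyaw -69.6 yyaw 20.4 q [ 0.24 -0.11  1.8   0.    1.45  1.46] F [0.9 0.  0.4] g 1.004
```

View pics/w21a.png

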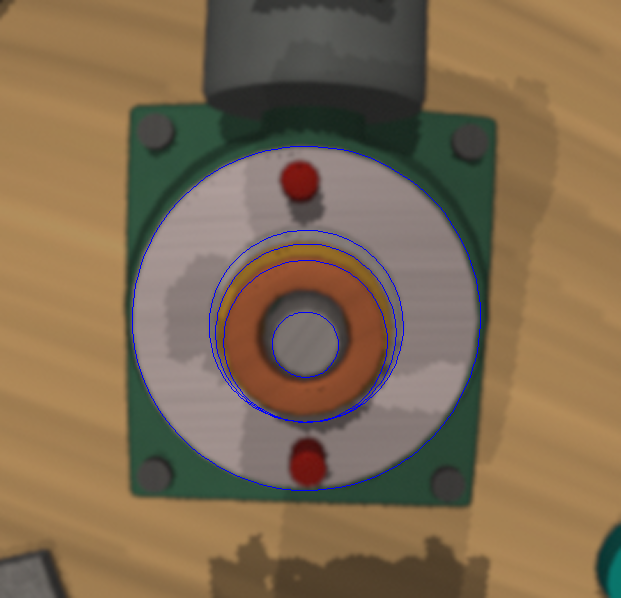

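View pics/s21c.png

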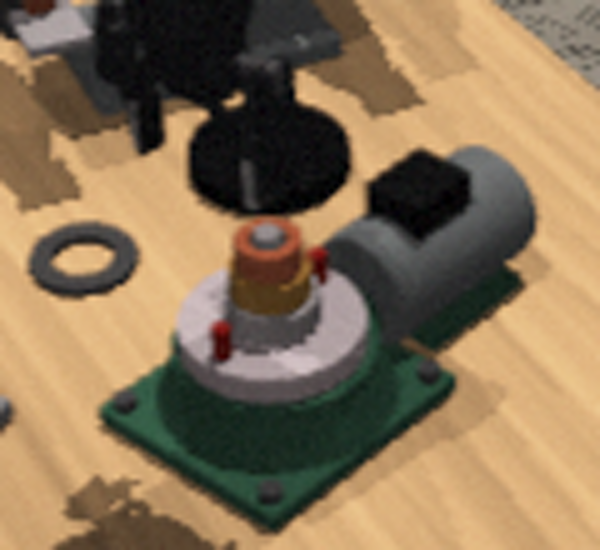

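View pics/t21.png

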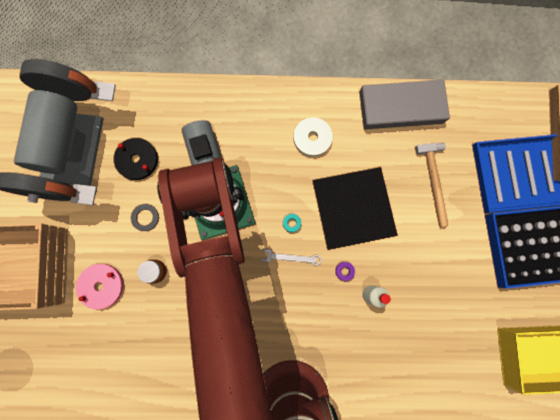

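```bash
python3 -c "
from h import *
tool(); print(job.job_done())"
```

```text
t 28.0 p [0.5147 0.205  0.2147] x [ 0.001  0.    -1.   ] zyaw -69.6 yyaw 20.4 q [ 0.24 -0.11  1.8   0.    1.45  1.46] F [-0.8  0.4  0.6] g 1.0
the job is handed in; nothing more can be done
None
```

The drive plate is home on its seat, and the three bushes are threaded on the spindle: steel (widest), brass, then copper on top. I handed the job in at 28 s. The gripper was open and clear of everything, and the measured tool force was about 1 N.

- **Plate:** I pushed one pin clockwise about 46° with closed fingers until it stopped at about 25 N. The plate dropped without being lifted, and its top face then matched the expected 82 mm height in the wrist picture.
- **Bushes:** In the last wrist picture, the outlines drawn at the fully-down heights (104, 126 and 148 mm) matched the three bush tops. The side picture shows the stack upright with the spindle tip just above the copper bush.
- **Other items:** In the last top picture the look-alikes and other bench items I could see had not moved. The arm hid the brush in that view, so I have no final check on it.

One disagreement: the outlines I drew for the plate in the side camera picture sat 1–2 pixels off, within the stated calibration error. I judged the plate's drop there by the change between pictures, not by absolute position. No other check failed.

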